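# Clamp the barbed hose adapter with a worm-drive band

## Task

Set the loose steel band clamp upright on the guide rail, slide it along so that its band passes over the barbs of the adapter and sits round the smooth split collar behind them, and let go of it there. Then take it again by the wing of its screw, turn the wing clockwise (seen from above), about half a turn in all, until the band is snug on the collar, and let go. Leave the other things on the bench where they are.

Things in the scene. Friction and masses are not known exactly. Their poses are not given: they have to be found in the camera images.
- housing (a point): loose steel worm-drive band clamp (0.2 kg), standing upright on its foot. This point: inside its screw housing, on the vertical screw axis, 40 mm above the foot's underside. Housing: 24 mm thick along x, 34 mm wide along y, 12 to 50 mm above the foot's underside; good to grip across the 24 mm (the wing above is never wider). x along the band's axis, y from screw to band, z up
- foot (a point): middle of the underside of the clamp's flat foot (30 mm along x, 26 mm along y, 12 mm high), under the screw axis; axes as housing. The clamp's top, the wing's upper edge, is 85 mm above it
- ring (a point): centre of the clamp's round band (14 mm wide, about 49 mm over all, axis along this point's x), 38 mm to the +y side of the screw axis and 26 mm above the foot's underside; the open band leaves 39 mm of free height (2.6 mm less for every rad of screw) and 41 mm of free width
- wing (a point): middle of the wing on top of the clamp's screw, on the screw's vertical axis, 75 mm above the foot's underside: an upright plate 22 mm long (this point's x), 9 mm thick (its y), 23 mm high, on an 8 mm shank that rises 12 mm out of the housing
- wing_screw (a joint): turn of the screw, rad: 0 fully open, grows clockwise seen from above; starts at 0 to 0.4. Each rad moves the upper and the lower half of the band 1.3 mm towards its axis; on the collar the band touches at about 2.7 and is snug from about 2.9; hard stop 3.3. Stiff (0.06 N m), stays where it is left; needs two or more grasps
- seat (a point): centre of the smooth split collar (32 mm diameter, 30 mm long) of the fixed grey plastic barbed adapter; it sticks out level from the outlet stand, its axis 66 mm above the bench. The tip is 50 mm from here along this point's -x; three barbs, at most 32 mm in diameter, lie between. To +x, 15 mm off, a flange of 40 mm diameter, then a post 40 mm wide, 91 mm high
- rail_start (a point): guide rail on the outlet stand: a channel 30 mm wide inside, floor 40 mm above the bench, lips 6 mm high, along the adapter, 38 mm to its -y side. This point: mid-floor, 15 mm from the open front end, 96 mm in -x from the seat; axes as seat. A clamp standing in the channel has its band centred on the adapter; at the channel's end stop the band is 4 mm past the collar's middle
- band_upper: upper half of the clamp's band, moves down as the screw is turned
- band_lower: lower half of the clamp's band, moves up as the screw is turned
- adapter: the fixed barbed adapter (origin at the foot of the outlet stand, on the bench below the flange)
- vial_0: bystander: small white-capped vial, 22 x 45 mm; origin at its underside
- stopper: bystander: dark rubber stopper, 42 x 28 mm; origin at its underside
- salve_jar: bystander: jar with black lid, 60 x 41 mm; origin at its underside
- timer: bystander: bench timer, 58 x 64 x 21 mm; origin at its underside
- marker_pen: bystander: felt marker, 128 mm long; origin at its underside

How it is judged (in metres and radians):
On the way:
1. the clamp stands let go on the rail with its still open band round the collar (x of ring in the frame of seat between -0.007 and 0.007 m and y of ring in the frame of seat between -0.005 and 0.005 m and z of ring in the frame of seat between -0.004 and 0.004 m and value of joint wing_screw below 2.2 rad and contact force between the fingers and anything else below 0.2 N), for 0.2 s.
At the end, for the whole second after the job is handed in: the band's centre is within 7 mm of the collar's middle along the adapter and 5 mm sideways, aligned within 0.17 rad and upright within 0.12 rad; the screw is beyond 2.75 rad and at rest, and both halves of the band press on the adapter with over 1.5 N (x of ring in the frame of seat between -0.007 and 0.007 m and y of ring in the frame of seat between -0.005 and 0.005 m and angle between the x axis of ring and the x axis of seat, either way round below 0.17 rad and angle between ring's own z axis and vertical below 0.12 rad and value of joint wing_screw above 2.75 rad and contact force between each of band_upper, band_lower and adapter above 1.5 N and velocity of joint wing_screw between -0.05 and 0.05 rad/s); the robot touches nothing.
It fails at once if a bystander is moved by more than 30 mm (distance of any of vial_0, stopper, salve_jar, timer, marker_pen from where it was at the start of the episode above 0.03 m).
It also fails if it takes over 67 s, if anything falls off the work surface, if the arm or the gripper's body presses on something with over 40 N, if the wrist force passes 120 N, or if a joint passes its speed limit or range.

## Robot

A 6-joint arm with a two-finger parallel gripper is mounted at the origin on a cart in front of the work surface, level with it; the furniture and walls round the work are solid. World frame = base frame: x ahead of the robot, y to its left, z up, the work surface at z = 0. Lengths are in mm, angles in degrees, forces in N, time in s.
With the tool pointing down it reaches from about 350 to 850 mm from the base axis. Payload 8.1 kg.
Tool frame: the origin (TCP) lies on the centre line of the jaws, within the pads' length; the fingertips stand 8 mm ahead of it and the grasp point (between the pads) lies 11 mm behind it; x points along the fingers, z is the direction in which the jaws open and shut, and the axes are right-handed (so a half turn about x gives the same grasp; the last joint's range is limited). The gripper opens to 85 mm and grips with 20 to 120 N. Pads are 22 mm wide; open, the fingers measure 114 mm over their backs; the gripper's body (76 mm by 85 mm) begins 54 mm behind the grasp point. The pads swing forward as they close: fully open they stand 13 mm farther back than shut.
Start: joints at [-4.893, 7.471, 85.268, -0, 87.261, -4.893], TCP at [600.004, 0.022, 239.292] pointing down, gripper open.
Joint ranges: [-169.43, 169.43], [-51.17, 129.36], [1.28, 143.12], [-76.62, 256.62], [0, 156.53], [-152.29, 152.29]. Speed limits (degrees/s): [136.94, 136.94, 159.86, 180, 180, 180].

## Interface

Orientations are given as [roll, pitch, yaw] about the fixed x, y, z axes, in that order (R = Rz(yaw) Ry(pitch) Rx(roll)).
In Python, from bench import r, vision, order gives the robot as it stands. The module is installed in compiled form; this text tells all that it offers.
- The arm moves only by the shell command python3 -m jog 'ROWS' [FORCE]. ROWS is JSON, a list of rows, each a list of 3 entries, a list of its own where there are three numbers: the shift along the world's x, y, z in m, then the turn, a rotation vector about the world's x, y, z in rad, then the opening, from -1 (shut) to 1 (fully open). A call has 1 to 5 rows; each row is the pose to reach, as a shift and turn from the pose commanded when the call began; what a row does not reach only later rows make up. A row lasts 1/12 s, in which the tool goes at most 41.7 mm and 7.16 degrees, less where a joint would pass 70% of its speed; a pose out of reach is approached as far as the arm can. A call with a gripper value outside its range is refused whole. The fingers move at their own pace and stop on an object; FORCE is the grip in N (left out, the last holds). Time passes only in rows, so rows that repeat a pose let the fingers close. It gives the time, the measured TCP pose, the force and the opening at its end, in the units of the state.
- r.sense(): the state, without advancing time (a new reading comes with each control period).
- vision.snapshot(name): name is "scene" or "side" or "wrist"; returns the picture (384x512x3 uint8, red, green, blue); there is no depth.
- vision.camera_model(name): a dict with "fov_y" (degrees; the focal length in pixels is half the picture's height over the tangent of half this angle, whatever the lens; pixels are square), "cx", "cy" (the principal point, pixels), "world_to_cam" (4x4, takes a point from world to camera coordinates). Camera axes: x right, y down, z forward; pixel columns grow to the right and rows downward; lengths in mm; the calibration is good to about 2 mm. A picture is of the moment at which its call begins: read the wrist's pose just before it. camera_model takes no time and is no camera call; for the wrist camera it gives the pose at the moment of the call.
- order.hand_in(): hands the job in, once; it reports no verdict.
The state is a dict: "time": time; "joint_pos": joint angles; "qd": joint speeds; "joint_efforts": joint torques, N m; "tool_pos": TCP position; "tcp_rot": TCP orientation; "ft_force": force on the tool from outside, world axes, zero at the start; "wrist_torque": the same for the moment, N m; "finger_gap": finger opening in mm.
Only numpy, scipy, OpenCV 4.12 (cv2) and the standard library are available. Lean on these libraries where they do the work, as an engineer would, in place of code of your own. Each camera call takes 0.05 s, during which the arm holds its last target.

## Working session

There is one attempt and no reset: what is moved stays moved. The work goes in short steps, Python scripts to look and compute and a shell command to move; the robot and the scene stay as the last step left them, time stands still between calls to the robot, and variables do not carry over. Pictures are saved under pics/ and viewed, and the job is handed in when it is done.

```bash
mkdir -p pics; python3 - <<'E'
from bench import r, vision, order
import cv2
print(r.sense())
for n in ["scene","side","wrist"]:
    im=vision.snapshot(n); cv2.imwrite(f"pics/{n}0.png",im[:,:,::-1])
    m=vision.camera_model(n); print(n,m)
E
```

```text
{'time': 0.0, 'joint_pos': array([-4.89425468e+00,  7.51480728e+00,  8.53310471e+01,  2.47156258e-04,
        8.72604708e+01, -4.89281391e+00]), 'qd': array([ 0.04421293, -0.02717266,  0.01704681,  0.04189286,  0.07150617,
        0.02759988]), 'joint_efforts': array([-1.90700346e-03, -5.69404185e+01, -5.00557995e+01, -2.19391650e-04,
        1.44415747e-02,  7.24149572e-05]), 'tool_pos': array([5.99459420e+02, 5.76596378e-02, 2.38230603e+02]), 'tcp_rot': array([174.97416465,  89.89367453, 174.97271185]), 'ft_force': array([ 0.32058172, -1.05256224,  0.46406122]), 'wrist_torque': array([-0.00595265,  0.0084495 , -0.02379353]), 'finger_gap': 85.25654101302031}
scene {'fov_y': 54.517705628627816, 'cx': 256.92748229286684, 'cy': 193.65152809315236, 'world_to_cam': array([[ 5.71722676e-01, -8.20080076e-01, -2.45326268e-02,
        -3.42925057e+02],
       [-4.21430697e-01, -2.67884362e-01, -8.66391445e-01,
         2.76397320e+02],
       [ 7.03938455e-01,  5.05674438e-01, -4.98762483e-01,
         7.42496286e+02],
       [ 0.00000000e+00,  0.00000000e+00,  0.00000000e+00,
         1.000
[... 201 characters left out ...]
      [-1.20794740e-01, -6.32331295e-01, -7.65222689e-01,
         7.00598161e+01],
       [ 1.62779438e-01,  7.47815043e-01, -6.43642382e-01,
         1.08141234e+03],
       [ 0.00000000e+00,  0.00000000e+00,  0.00000000e+00,
         1.00000000e+00]])}
wrist {'fov_y': 65.16525813496996, 'cx': 249.31483145248183, 'cy': 196.78542483374233, 'world_to_cam': array([[ 9.99998503e-01,  5.63061519e-04, -1.63621752e-03,
        -5.99532843e+02],
       [ 1.02259382e-03, -9.55093493e-01,  2.96302842e-01,
        -3.84032458e+01],
       [-1.39590398e-03, -2.96304071e-01, -9.55092639e-01,
         3.80167959e+02],
       [ 0.00000000e+00,  0.00000000e+00,  0.00000000e+00,
         1.00000000e+00]])}
```

View pics/scene0.png

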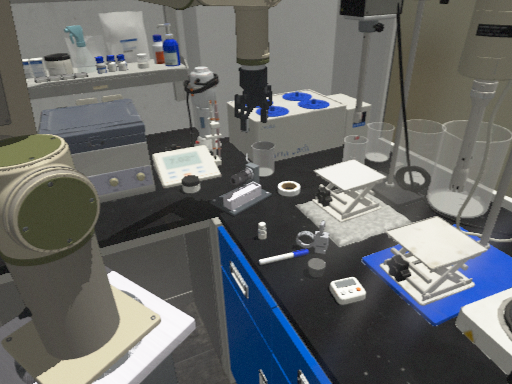

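View pics/side0.png

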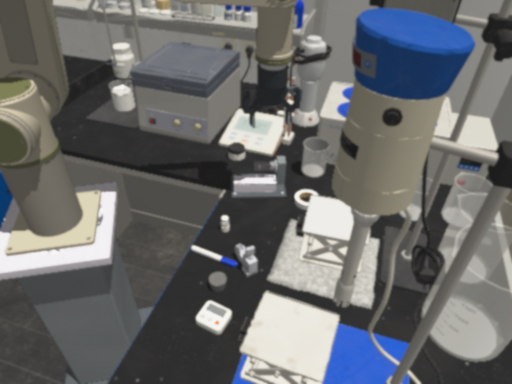

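View pics/wrist0.png

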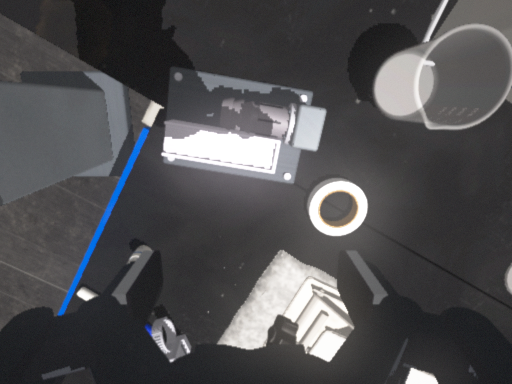

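```bash
python3 - <<'E'
import cv2
def c(n,x0,x1,y0,y1,s):
    im=cv2.imread(f"pics/{n}0.png")[y0:y1,x0:x1]
    cv2.imwrite(f"pics/{n}0c_{x0}.png",cv2.resize(im,None,fx=s,fy=s,interpolation=cv2.INTER_CUBIC))
c("wrist",150,340,55,195,4)
c("wrist",70,200,230,370,4)
c("scene",200,370,150,310,4)
c("side",180,330,140,340,3)
E
```

```text
(no output)
```

View pics/wrist0c_150.png

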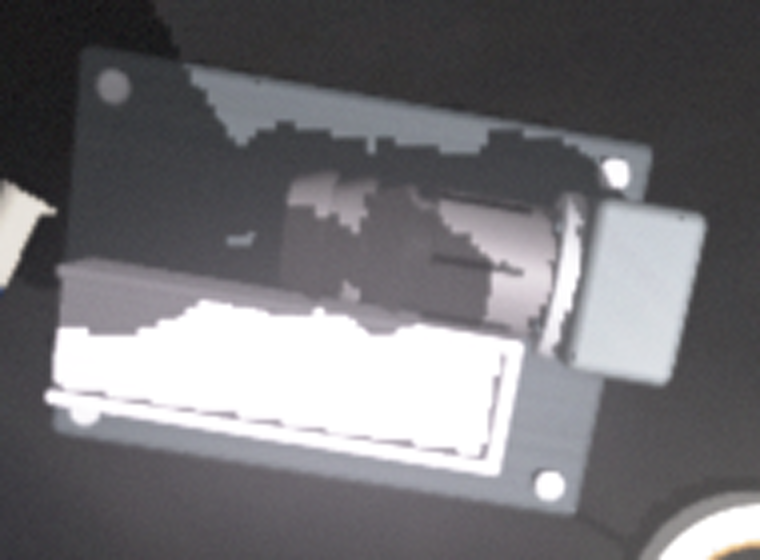

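View pics/wrist0c_70.png

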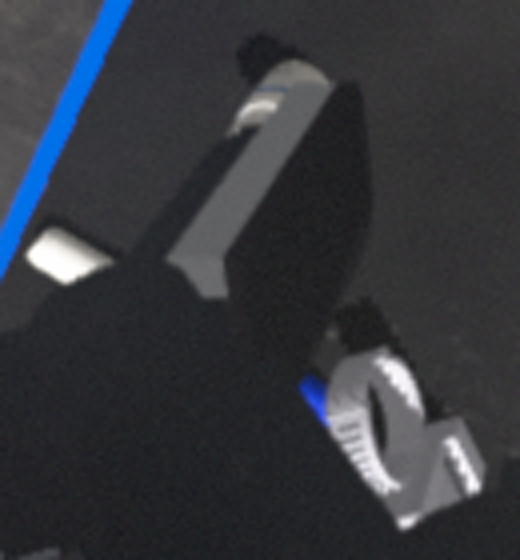

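View pics/scene0c_200.png

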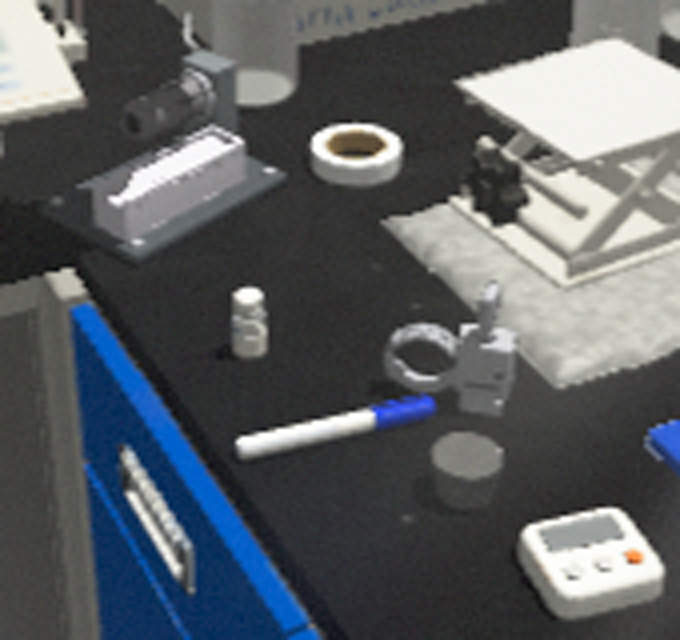

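View pics/side0c_180.png

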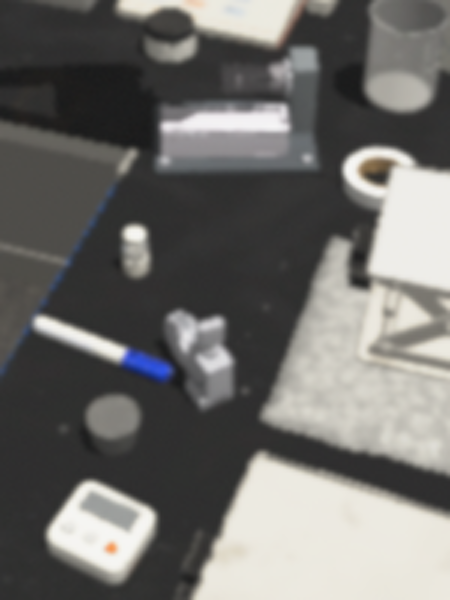

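```bash
cat > h.py <<'E'
import numpy as np, cv2
from bench import r, vision, order
def K(m):
    f=192/np.tan(np.radians(m["fov_y"])/2); return f,m["cx"],m["cy"]
def ray(m,u,v):
    f,cx,cy=K(m); T=m["world_to_cam"]; R=T[:3,:3]; c=-R.T@T[:3,3]
    return c,R.T@np.array([(u-cx)/f,(v-cy)/f,1.])
def at(m,u,v,z):
    c,d=ray(m,u,v); return c+d*(z-c[2])/d[2]
def proj(m,p):
    f,cx,cy=K(m); q=m["world_to_cam"][:3,:3]@np.asarray(p,float)+m["world_to_cam"][:3,3]
    return np.array([f*q[0]/q[2]+cx,f*q[1]/q[2]+cy])
def tri(obs):
    A=np.zeros((3,3));b=np.zeros(3)
    for m,u,v in obs:
        c,d=ray(m,u,v); d/=np.linalg.norm(d); P=np.eye(3)-np.outer(d,d); A+=P;b+=P@c
    return np.linalg.solve(A,b)
def grab(n,tag):
    m=vision.camera_model(n); im=vision.snapshot(n)[:,:,::-1].copy(); cv2.imwrite(f"pics/{tag}.png",im); np.save(f"pics/{tag}.npy",m,allow_pickle=True); return m,im
def crop(tag,x0,x1,y0,y1,s):
    im=cv2.imread(f"pics/{tag}.png")[y0:y1,x0:x1]; cv2.imwrite(f"pics/{tag}_c.png",cv2.resize(im,None,fx=s,fy=s,interpolation=cv2.INTER_CUBIC))
E
python3 - <<'E'
from h import *
np.set_printoptions(precision=1,suppress=True)
s=vision.camera_model("scene");d=vision.camera_model("side");w=vision.camera_model("wrist")
np.save("pics/wrist0.npy",w,allow_pickle=True)
print("cam",ray(w,0,0)[0])
print("wingtop tri",tri([(s,200+490/4,150+285/4),(d,180+212/3,140+320/3)]))
print("foot",at(s,320,252,0))
print("band scene center",at(s,200+422/4,150+357/4,26))
# stand in wrist: adapter: tip end center, post top corners z=91
for p in [(600,203),(705,215),(668,384),(574,366)]: print("post",at(w,150+p[0]/4,55+p[1]/4,91))
for p in [(522,342),(500,474),(48,392),(60,268)]: print("rail lip",at(w,150+p[0]/4,55+p[1]/4,46))
for p in [(85,48),(652,148),(575,514),(55,432)]: print("base",at(w,150+p[0]/4,55+p[1]/4,8))
for n,p in dict(vial=(262,230),stopper=(317,264),timer=(348,290),penL=(262,262),penR=(307,252)).items(): print(n,at(s,*p,15))
E
```

```text
cam [600.1  76.3 373.5]
wingtop tri [ 495.2 -270.9   84.3]
foot [ 481.8 -276.6    0. ]
band scene center [ 477.8 -236.3   26. ]
post [645.2  74.5  91. ]
post [669.   71.9  91. ]
post [663.3  33.8  91. ]
post [641.  38.  91.]
rail lip [633.2  38.3  46. ]
rail lip [628.2   1.9  46. ]
rail lip [504.2  24.7  46. ]
rail lip [510.2  57.6  46. ]
base [511.8 115.5   8. ]
base [672.7  89.1   8. ]
base [655.4 -19.6   8. ]
base [494.2   6.4   8. ]
vial [ 463.7 -112.    15. ]
stopper [ 420.5 -298.5   15. ]
timer [ 381.  -392.8   15. ]
penL [ 355.2 -185.7   15. ]
penR [ 447.1 -257.6   15. ]
```

```bash
python3 - <<'E'
from h import *
np.set_printoptions(precision=1,suppress=True)
s=vision.camera_model("scene");d=vision.camera_model("side")
print("shaft low",tri([(s,452,212),(d,345,300)]))
print("shaft base/motor",tri([(s,483,95),(d,368,212)]))
print("jack top corners",tri([(s,390,240),(d,262,292)]),tri([(s,315,172),(d,310,197)]))
E
python3 -m jog '[[[-0.02,-0.04,0],[0,0,0],1],[[-0.04,-0.08,0],[0,0,0],1],[[-0.055,-0.12,0],[0,0,0],1],[[-0.07,-0.155,0],[0,0,0],1],[[-0.08,-0.19,0],[0,0,0],1]]'
```

```text
shaft low [ 616.5 -515.1  149.9]
shaft base/motor [ 601.5 -526.9  403.6]
jack top corners [ 484.2 -429.8  110. ] [ 674.6 -156.5  112.4]
time: 0.57
tool_pos: [518.5, -191.3, 239.1]
tcp_rot: [168.0, 90.0, 168.0]
ft_force: [-0.2, 0.5, 0.2]
finger_gap: 85.4
```

```bash
python3 -m jog '[[[-0.01,-0.04,0],[0,0,0],1],[[-0.02,-0.08,0],[0,0,0],1],[[-0.02,-0.11,0],[0,0,0],1],[[-0.025,-0.13,0],[0,0,0],1],[[-0.025,-0.13,0],[0,0,0],1]]'
python3 - <<'E'
from h import *
import time
m,im=grab("wrist","w1"); crop("w1",100,500,0,250,2)
E
```

```text
time: 0.98
tool_pos: [493.3, -323.9, 238.6]
tcp_rot: [-144.5, 89.9, -144.8]
ft_force: [0.6, 0.4, -1.5]
finger_gap: 85.4
```

View pics/w1.png

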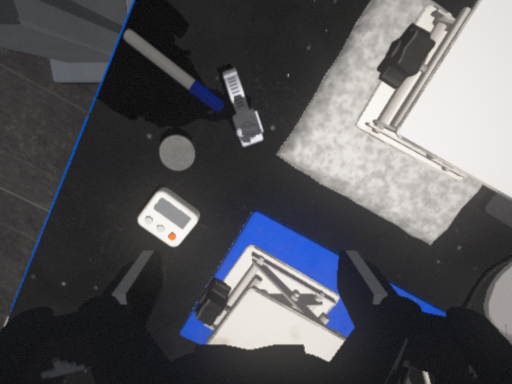

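```bash
python3 - <<'E'
from h import *
crop("w1",180,290,50,160,7)
E
```

```text
(no output)
```

View pics/w1_c.png

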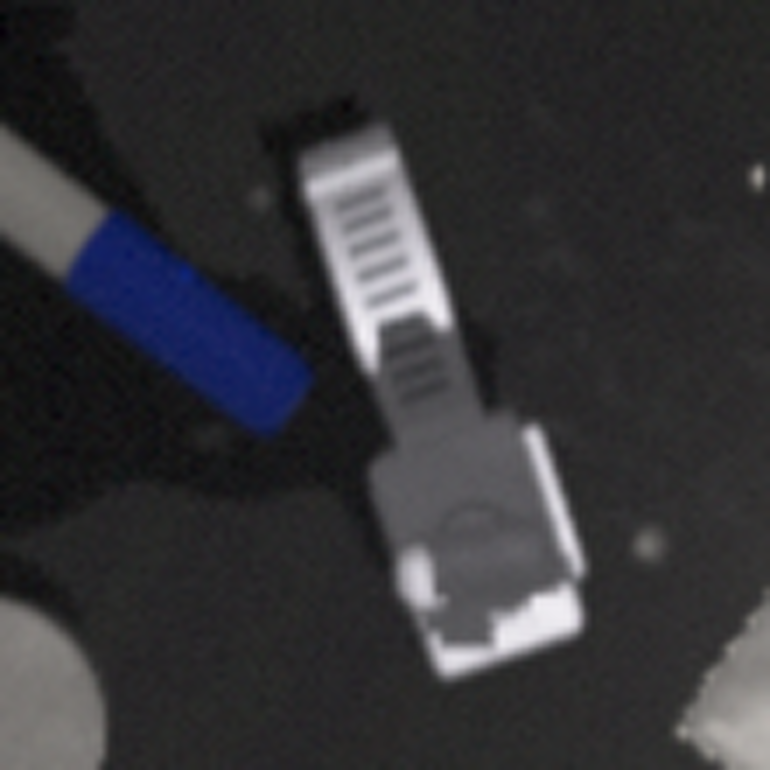

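```bash
python3 - <<'E'
from h import *
from scipy.optimize import least_squares
np.set_printoptions(precision=2,suppress=True)
m=np.load("pics/w1.npy",allow_pickle=True).item()
mod=np.array([[-12,-17,50],[-12,17,50],[12,17,50],[12,-17,50]],float)
px=np.array([[445,680],[372,465],[508,412],[583,630]])/7+[180,50]
def f(p,z=0):
    c,s=np.cos(p[2]),np.sin(p[2]); R=np.array([[c,-s,0],[s,c,0],[0,0,1]])
    return np.array([proj(m,R@q+[p[0],p[1],0]) for q in mod])
r_=least_squares(lambda p:(f(p)-px).ravel(),[490,-270,.3]); print(r_.x,np.degrees(r_.x[2]),r_.fun.reshape(-1,2))
p=r_.x
for a in [(303,185),(395,450)],[(395,150),(485,420)]:
    A=[at(m,180+u/7,50+v/7,50)[:2] for u,v in a]; d=A[0]-A[1]; print(np.degrees(np.arctan2(-d[0],d[1])),A)
s=vision.camera_model("scene")
c,sn=np.cos(p[2]),np.sin(p[2])
for q in ([0,0,0],[0,0,85],[0,38,26]):
    print(proj(s,[p[0]+c*q[0]-sn*q[1],p[1]+sn*q[0]+c*q[1],q[2]]))
E
```

```text
[ 492.39 -272.8     0.34] 19.30778260649208 [[-0.62  0.31]
 [-1.28  0.15]
 [ 1.04 -0.3 ]
 [ 0.86 -0.09]]
18.93762930932903 [array([ 467.65, -221.76]), array([ 480.24, -258.44])]
18.92603325716543 [array([ 480.92, -217.16]), array([ 493.62, -254.21])]
[320.52 249.27]
[322.63 221.67]
[306.12 238.93]
```

```bash
python3 - <<'E'
from h import *
np.set_printoptions(precision=1,suppress=True)
m=np.load("pics/w1.npy",allow_pickle=True).item()
a=np.radians(19.1);R=np.array([[np.cos(a),-np.sin(a)],[np.sin(a),np.cos(a)]])
for n,u,v,z in [("pen tip r",180+313/7,50+380/7,8),("pen tip l",180+270/7,50+437/7,8),("stopper c top",177,152,28),("stopper right edge",196,153,28)]:
    p=at(m,u,v,z); print(n,p,R.T@(p[:2]-[492.4,-272.8]))
print(r.sense()["tool_pos"],r.sense()["tcp_rot"])
E
```

```text
pen tip r [ 465.  -248.6    8. ] [-18.   31.8]
pen tip l [ 457.5 -257.7    8. ] [-28.   25.7]
stopper c top [ 410.2 -300.9   28. ] [-86.9   0.4]
stopper right edge [ 432.  -302.1   28. ] [-66.7  -7.9]
[ 493.9 -321.8  238.6] [156.6  89.9 156.4]
```

```bash
python3 -m jog '[[[0,0.02,-0.02],[0,0,0.11],0.08],[[-0.001,0.04,-0.05],[0,0,0.22],0.08],[[-0.0026,0.0472,-0.08],[0,0,0.333],0.08],[[-0.0026,0.0472,-0.1],[0,0,0.333],0.08],[[-0.0026,0.0472,-0.1],[0,0,0.333],0.08]]' 60
python3 -m jog '[[[0,0,0],[0,0,0],0.08],[[0,0,0],[0,0,0],0.08]]'
python3 - <<'E'
from h import *
np.set_printoptions(precision=2,suppress=True)
s=r.sense(); print(s["tool_pos"],s["tcp_rot"])
m,im=grab("wrist","w2"); 
E
```

```text
time: 1.45
tool_pos: [489.6, -268.9, 133.6]
tcp_rot: [124.6, 89.5, 143.8]
ft_force: [-0.4, 0.6, -1.1]
finger_gap: 46.0
time: 1.62
tool_pos: [493.3, -272.8, 141.0]
tcp_rot: [-50.7, 89.9, -31.6]
ft_force: [-0.4, -0.5, 0.0]
finger_gap: 46.2
[ 493.35 -272.84  140.99] [-50.72  89.89 -31.65]
```

View pics/w2.png

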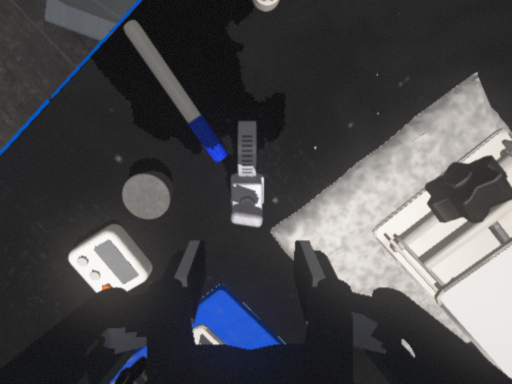

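```bash
python3 - <<'E'
from h import *
crop("w2",205,295,110,240,6)
E
```

```text
(no output)
```

View pics/w2_c.png

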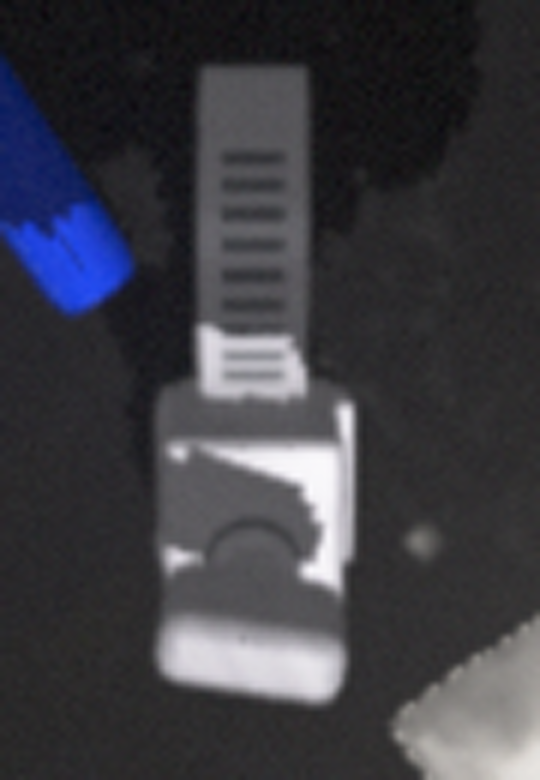

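```bash
python3 - <<'E'
from h import *
np.set_printoptions(precision=1,suppress=True)
m=np.load("pics/w2.npy",allow_pickle=True).item()
print(at(m,205+252.5/6,110+652/6,85), at(m,205+254/6,110+240/6,50.5))
a=at(m,205+160/6,110+650/6,85);b=at(m,205+345/6,110+662/6,85);print(np.degrees(np.arctan2(*(b-a)[[1,0]])))
for u in(205,310): pass
A=at(m,205+203/6,110+70/6,45);B=at(m,205+203/6,110+320/6,50.5);d=A-B;print(np.degrees(np.arctan2(-d[0],d[1])))
A=at(m,205+306/6,110+70/6,45);B=at(m,205+306/6,110+320/6,50.5);d=A-B;print(np.degrees(np.arctan2(-d[0],d[1])))
E
```

```text
[ 492.1 -272.1   85. ] [ 478.5 -232.7   50.5]
15.087811674859811
18.835232003920897
19.245670002685955
```

```bash
python3 -m jog '[[[0,0,-0.03],[0,0,0],0.08],[[0,0,-0.06],[0,0,0],0.08],[[0,0,-0.09],[0,0,0],0.08],[[0,0,-0.109],[0,0,0],0.08],[[0,0,-0.109],[0,0,0],0.08]]' 60
python3 -m jog '[[[0,0,0],[0,0,0],-0.3],[[0,0,0],[0,0,0],-0.6],[[0,0,0],[0,0,0],-0.8],[[0,0,0],[0,0,0],-0.8],[[0,0,0],[0,0,0],-0.8]]' 60
python3 - <<'E'
from h import *
m,im=grab("wrist","w3"); m,im=grab("scene","s3"); crop("s3",250,380,170,290,5)
print(r.sense()["tool_pos"])
E
```

```text
time: 2.08
tool_pos: [490.5, -271.7, 27.3]
tcp_rot: [126.4, 89.7, 145.4]
ft_force: [-0.4, 0.8, -0.9]
finger_gap: 46.1
time: 2.5
tool_pos: [494.2, -274.1, 33.0]
tcp_rot: [-54.6, 89.7, -35.5]
ft_force: [-1.0, 0.4, 7.1]
finger_gap: 22.9
[ 494.22219492 -274.11533984   33.05324913]
```

View pics/w3.png

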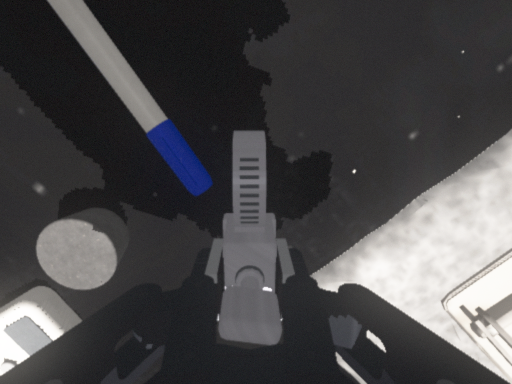

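View pics/s3_c.png

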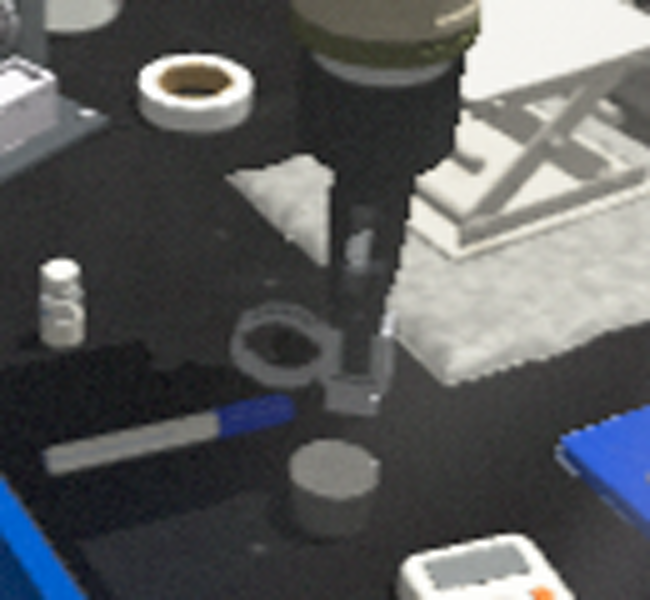

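```bash
python3 -m jog '[[[0,0,0],[0,0,0],-0.8],[[0,0,0],[0,0,0],-0.8],[[0,0,0],[0,0,0],-0.8]]' 60; python3 -m jog '[[[0,0,0.01],[0,0,0],-0.8],[[0,0,0.02],[0,0,0],-0.8],[[0,0,0.03],[0,0,0],-0.8],[[0,0,0.03],[0,0,0],-0.8],[[0,0,0.03],[0,0,0],-0.8]]' 60
python3 - <<'E'
from h import *
m,im=grab("scene","s4"); crop("s4",250,380,170,290,5)
m,im=grab("side","d4"); crop("d4",180,330,180,320,4)
print(r.sense()["tool_pos"])
E
```

```text
time: 2.85
tool_pos: [494.2, -274.1, 33.1]
tcp_rot: [-54.3, 89.7, -35.2]
ft_force: [-0.9, -1.6, 6.6]
finger_gap: 22.7
time: 3.27
tool_pos: [493.2, -273.3, 61.7]
tcp_rot: [-53.0, 89.9, -33.9]
ft_force: [0.1, 0.1, -2.0]
finger_gap: 23.3
[ 492.22110291 -272.63047571   60.13130664]
```

View pics/s4_c.png

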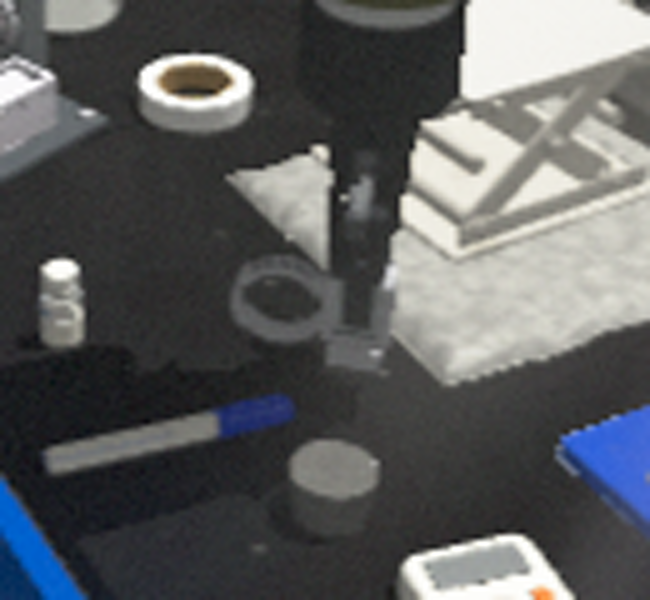

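View pics/d4_c.png

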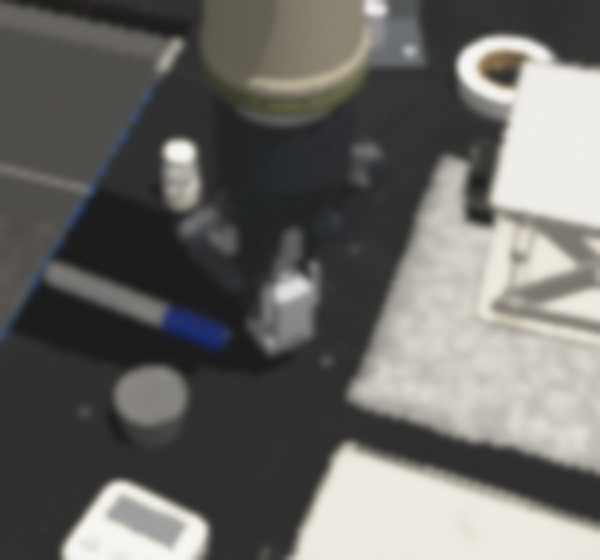

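```bash
python3 -m jog '[[[0,0,0.03],[0,0,-0.1],-0.8],[[0.004,0.03,0.055],[0,0,-0.2],-0.8],[[0.009,0.068,0.07],[0,0,-0.3],-0.8],[[0.014,0.105,0.07],[0,0,-0.4],-0.8],[[0.018,0.14,0.07],[0,0,-0.49],-0.8]]' 60
python3 -m jog '[[[0.003,0.03,0],[0,0,-0.009],-0.8],[[0.007,0.06,0],[0,0,-0.009],-0.8],[[0.009,0.08,0],[0,0,-0.009],-0.8],[[0.01,0.093,0],[0,0,-0.009],-0.8],[[0.01,0.093,0],[0,0,-0.009],-0.8]]' 60
python3 -m jog '[[[0,0,0],[0,0,0],-0.8],[[0,0,0],[0,0,0],-0.8],[[0,0,0],[0,0,0],-0.8]]' 60
python3 - <<'E'
from h import *
m,im=grab("wrist","w5");m,im=grab("scene","s5");m,im=grab("side","d5")
crop("w5",200,512,0,200,2.5)
print(r.sense()["tool_pos"],r.sense()["tcp_rot"])
print(proj(m,[573,67.6,66]))
E
```

```text
time: 3.78
tool_pos: [511.1, -131.6, 131.4]
tcp_rot: [-2.7, 89.9, -12.1]
ft_force: [1.2, -0.4, -2.3]
finger_gap: 22.8
time: 4.2
tool_pos: [520.0, -37.5, 129.6]
tcp_rot: [154.1, 89.9, 144.7]
ft_force: [0.1, -0.4, -2.5]
finger_gap: 23.1
time: 4.45
tool_pos: [520.3, -41.0, 130.1]
tcp_rot: [-127.9, 90.0, -137.5]
ft_force: [-0.7, -0.2, -1.3]
finger_gap: 22.8
[520.37913535 -40.71418029 130.25215021] [-109.54371669   89.99337154 -119.13340193]
[253.35556785 166.2869827 ]
```

View pics/w5.png

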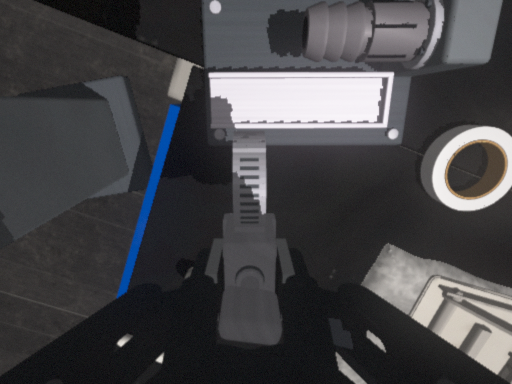

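View pics/s5.png

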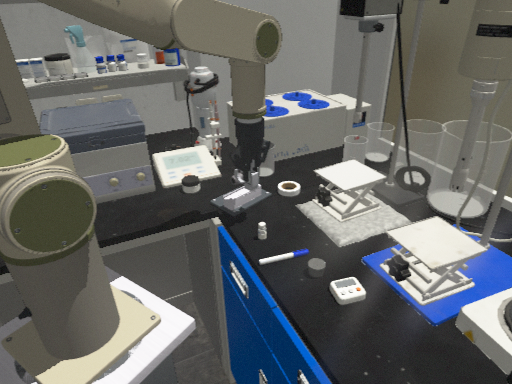

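View pics/d5.png

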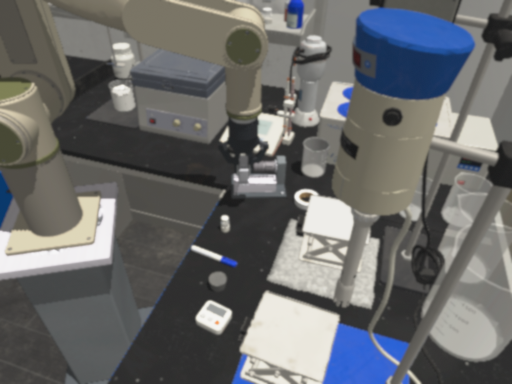

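View crop.

View pics/w5_c.png

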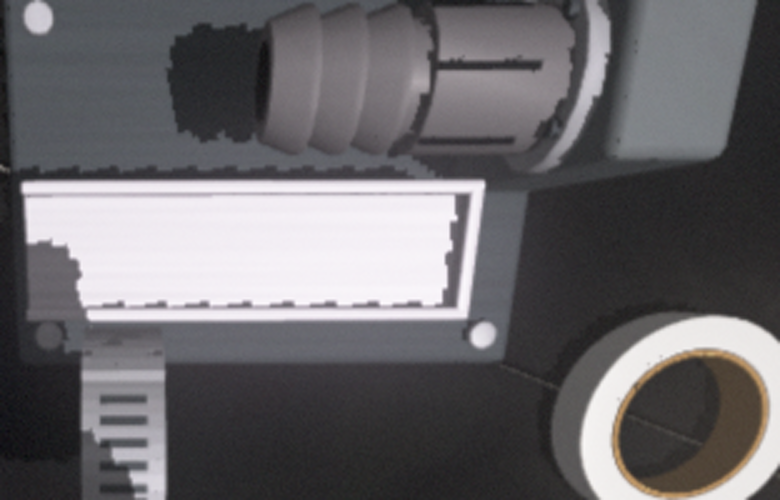

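```bash
python3 - <<'E'
from h import *
np.set_printoptions(precision=2,suppress=True)
m=np.load("pics/w5.npy",allow_pickle=True).item()
P=lambda u,v,z:at(m,200+u/2.5,v/2.5,z)[:2]
fo=P(22,182,46),P(485,181,46); no=P(95,321,46),P(468,319,46)
for a,b in(fo,no): d=b-a;print(np.degrees(np.arctan2(d[1],d[0])),a,b)
th=np.radians(-9.6);ex=np.array([np.cos(th),np.sin(th)]);ey=np.array([-ex[1],ex[0]])
f=lambda p:np.array([p@ex,p@ey])
for n,q in dict(fo_l=P(22,182,46),fo_r=P(485,181,46),fi_l=P(24,193,46),fi_r=P(472,193,46),no_l=P(95,321,46),no_r=P(468,319,46),ni_l=P(92,309,46),ni_r=P(458,308,46),tip=P(264,100,66),tipbot=P(270,150,66),collarend=P(580,60,66),slot=P(490,66,82),postTL=P(610,157,91),postTR=P(722,157,91)).items(): print(n,q,f(q))
print("ring scr",f(P(124,400,26+97+24.5)), "tcp",f(r.sense()["tool_pos"][:2]))
E
```

```text
-9.441774620178109 [509.39  58.36] [632.99  37.81]
-9.249790674992608 [522.37  18.85] [627.3    1.76]
fo_l [509.39  58.36] [492.52 142.49]
fo_r [632.99  37.81] [617.82 142.84]
fi_l [509.36  55.55] [492.96 139.72]
fi_r [629.43  35.34] [614.72 139.81]
no_l [522.37  18.85] [511.91 105.7 ]
no_r [627.3    1.76] [618.22 106.35]
ni_l [522.12  22.27] [511.09 109.03]
ni_r [624.6    5.31] [614.96 109.4 ]
tip [572.3   64.37] [553.56 158.91]
tipbot [572.53  53.22] [555.63 147.96]
collarend [646.6   60.46] [627.46 167.45]
slot [618.26  60.43] [599.52 162.69]
postTL [638.89  37.45] [623.7  143.48]
postTR [662.42  33.49] [647.55 143.49]
ring scr [520.16 101.39] tcp [519.88  46.64]
```

```bash
python3 - <<'E'
from h import *
np.set_printoptions(precision=2,suppress=True)
im=cv2.imread("pics/w5.png")[0:90,270:480]; cv2.imwrite("pics/w5_d.png",cv2.resize(im,None,fx=3.8,fy=3.8,interpolation=cv2.INTER_CUBIC))
im=cv2.imread("pics/w5.png")[60:140,340:420]; cv2.imwrite("pics/w5_e.png",cv2.resize(im,None,fx=7,fy=7,interpolation=cv2.INTER_CUBIC))
E
```

```text
(no output)
```

View pics/w5_d.png

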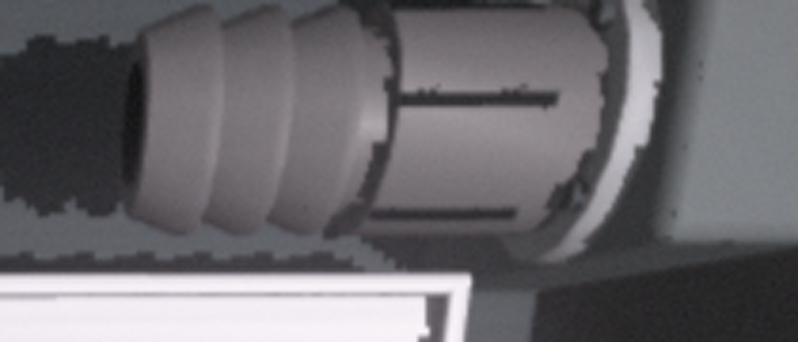

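View pics/w5_e.png

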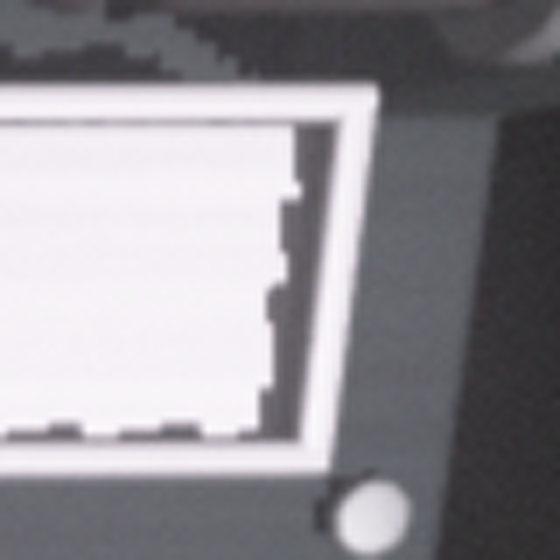

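```bash
python3 - <<'E'
from h import *
np.set_printoptions(precision=2,suppress=True)
m=np.load("pics/w5.npy",allow_pickle=True).item()
th=np.radians(-9.4);ex=np.array([np.cos(th),np.sin(th)]);ey=np.array([-ex[1],ex[0]])
S=603.8*np.array([np.cos(np.radians(-9.6)),np.sin(np.radians(-9.6))])
ex6=np.array([np.cos(np.radians(-9.6)),np.sin(np.radians(-9.6))]);ey6=np.array([-ex6[1],ex6[0]])
for sx,yy in ((603.8,162.5),(595.8,162.5)):
  seat=sx*ex6+yy*ey6; print("seat",seat)
  def q(x,y,z): 
    p=seat+x*ex+y*ey; return proj(m,[p[0],p[1],z])
  t=np.linspace(0,2*np.pi,24,endpoint=False)
  im=cv2.imread("pics/w5.png"); im=cv2.resize(im,None,fx=1.5,fy=1.5)
  for x,rr,c in((-50,13,(0,0,255)),(-15,16,(0,255,0)),(15,16,(255,255,0)),(15,20,(0,255,255))):
    for a in t:
        u=q(x,rr*np.cos(a),66+rr*np.sin(a))*1.5; cv2.circle(im,(int(u[0]),int(u[1])),1,c,-1)
  for x,y,z in((-111,-23,46),(-111,-53,46),(19,-23,46),(19,-53,46),(19,-23,40),(19,-53,40)):
    u=q(x,y,z)*1.5; cv2.circle(im,(int(u[0]),int(u[1])),2,(255,0,255),-1)
  cv2.imwrite(f"pics/ov{int(sx)}.png",im[:260,280:768])
E
```

```text
seat [622.44  59.53]
seat [614.56  60.86]
```

View pics/ov603.png

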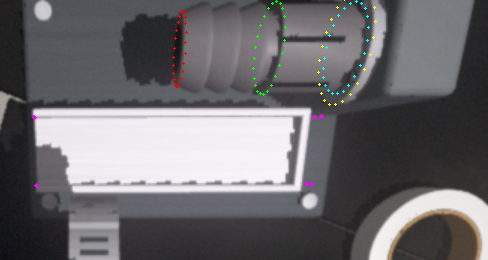

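```bash
python3 -m jog '[[[0.002,0.03,-0.01],[0,0,0],-0.8],[[0.004,0.06,-0.02],[0,0,0],-0.8],[[0.005,0.0768,-0.03],[0,0,0],-0.8],[[0.005,0.0768,-0.04],[0,0,0.001],-0.8],[[0.005,0.0768,-0.045],[0,0,0.001],-0.8]]' 60
python3 -m jog '[[[0,0,-0.004],[0,0,0],-0.8],[[0,0,-0.004],[0,0,0],-0.8],[[0,0,-0.004],[0,0,0],-0.8]]' 60
python3 - <<'E'
from h import *
m,im=grab("wrist","w6");m,im=grab("scene","s6");m,im=grab("side","d6")
crop("s6",190,300,140,230,7);crop("d6",210,310,130,210,7)
print(r.sense()["tool_pos"],r.sense()["tcp_rot"])
E
```

```text
time: 5.02
tool_pos: [524.6, 37.2, 83.8]
tcp_rot: [-161.8, 89.9, -171.1]
ft_force: [-0.8, 0.2, -1.8]
finger_gap: 23.0
time: 5.27
tool_pos: [525.5, 36.0, 81.4]
tcp_rot: [-102.4, 90.0, -112.0]
ft_force: [0.5, 0.1, -1.0]
finger_gap: 23.0
[525.97980869  36.35530265  82.01917302] [ 4.40106825 89.93101816 -5.10908516]
```

View pics/w6.png

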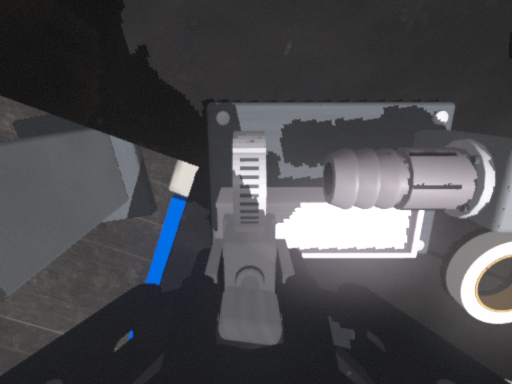

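View pics/s6_c.png

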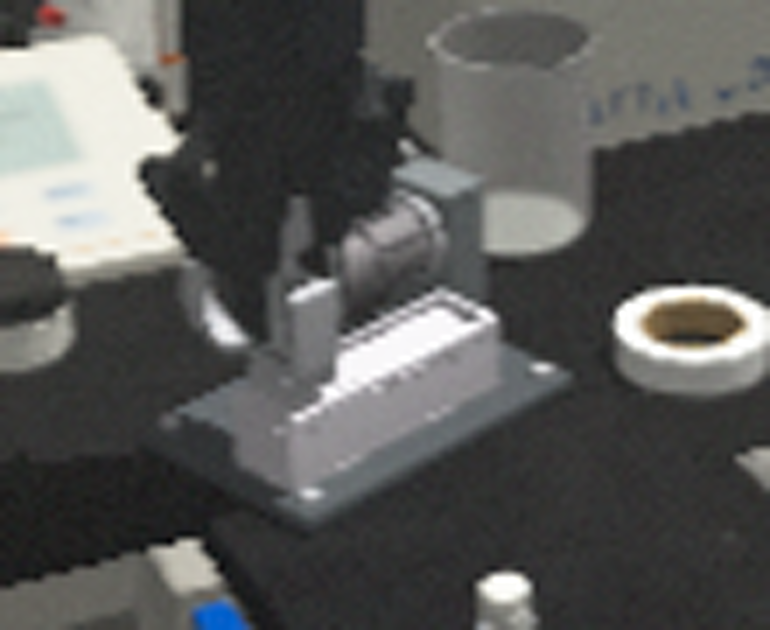

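View pics/d6_c.png

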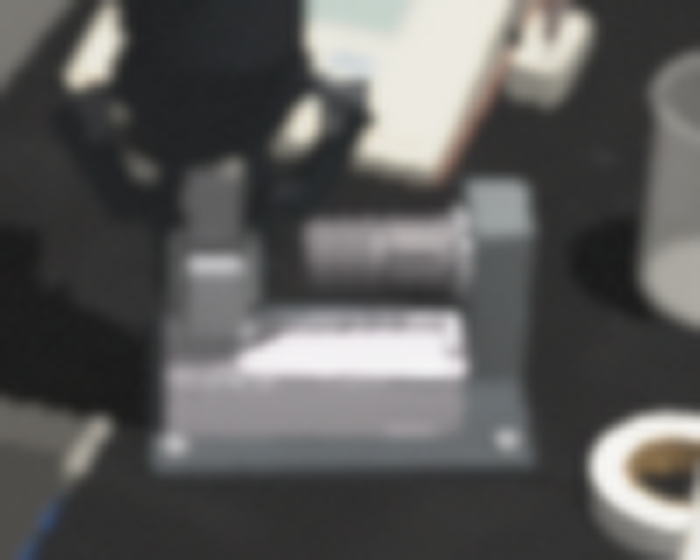

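```bash
cat > ov.py <<'E'
from h import *
th=np.radians(-9.4);ex=np.array([np.cos(th),np.sin(th)]);ey=np.array([-ex[1],ex[0]])
seat=np.array([622.4,59.5])
def ov(tag,roi,s):
  m=np.load(f"pics/{tag}.npy",allow_pickle=True).item()
  im=cv2.imread(f"pics/{tag}.png"); im=cv2.resize(im,None,fx=s,fy=s,interpolation=cv2.INTER_CUBIC)
  def dot(x,y,z,c):
    p=seat+x*ex+y*ey; u=proj(m,[p[0],p[1],z])*s; cv2.circle(im,(int(u[0]),int(u[1])),1,c,-1)
  for x,rr,c in((-50,13,(0,0,255)),(-15,16,(0,255,0)),(15,20,(0,255,255))):
    for a in np.linspace(0,2*np.pi,24,endpoint=False): dot(x,rr*np.cos(a),66+rr*np.sin(a),c)
  for x in range(-111,20,10):
    for y in(-23,-53): dot(x,y,46,(255,0,255))
  x0,x1,y0,y1=roi; cv2.imwrite(f"pics/{tag}_ov.png",im[int(y0*s):int(y1*s),int(x0*s):int(x1*s)])
E
python3 - <<'E'
from ov import *
ov("w6",(190,512,80,290),2.4)
E
```

```text
(no output)
```

View pics/w6_ov.png

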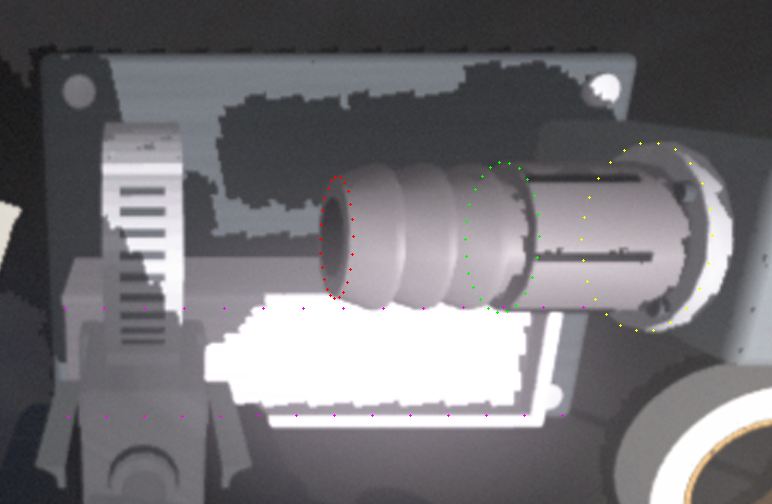

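```bash
python3 -m jog '[[[0,0,-0.003],[0,0,0],-0.8],[[0,0,-0.006],[0,0,0],-0.8],[[0,0,-0.008],[0,0,0],-0.8],[[0,0,-0.008],[0,0,0],-0.8],[[0,0,-0.008],[0,0,0],-0.8]]' 60
python3 -m jog '[[[0,0,-0.001],[0,0,0],-0.8],[[0,0,-0.001],[0,0,0],-0.8],[[0,0,-0.001],[0,0,0],-0.8]]' 60
```

```text
time: 5.83
tool_pos: [525.3, 37.0, 73.1]
tcp_rot: [-172.6, 90.0, 177.9]
ft_force: [0.5, 0.2, -1.2]
finger_gap: 23.1
time: 6.08
tool_pos: [525.3, 37.1, 73.0]
tcp_rot: [-154.8, 90.0, -164.2]
ft_force: [-5.4, 0.1, 7.7]
finger_gap: 22.8
```

```bash
python3 -m jog '[[[0,0,0.0007],[0,0,0],-0.8],[[0.0099,-0.0016,0.0007],[0,0,0.001],-0.8],[[0.0197,-0.0033,0.0007],[0,0,0.001],-0.8],[[0.0296,-0.0049,0.0007],[0,0,0.001],-0.8],[[0.0296,-0.0049,0.0007],[0,0,0.001],-0.8]]' 60
python3 -m jog '[[[0.0059,-0.001,0],[0,0,0],-0.8],[[0.0118,-0.002,0],[0,0,0],-0.8],[[0.0178,-0.0029,0],[0,0,0],-0.8],[[0.0178,-0.0029,0],[0,0,0],-0.8]]' 60
python3 - <<'E'
from ov import *
grab("wrist","w7"); ov("w7",(150,512,60,290),2.1)
E
```

```text
time: 6.5
tool_pos: [556.5, 31.9, 73.3]
tcp_rot: [5.3, 89.9, -4.1]
ft_force: [0.7, -0.0, -1.7]
finger_gap: 22.8
time: 6.83
tool_pos: [573.6, 29.1, 73.1]
tcp_rot: [2.5, 89.9, -6.9]
ft_force: [0.5, 0.4, -1.2]
finger_gap: 23.1
```

View pics/w7_ov.png

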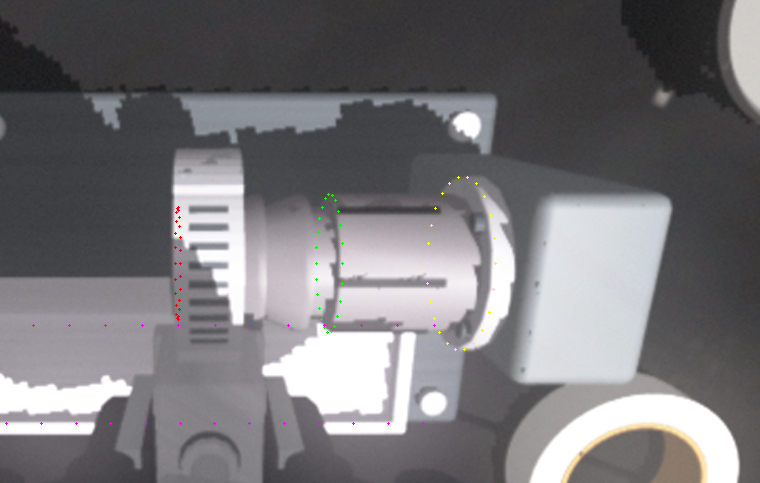

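```bash
python3 -m jog '[[[0.0099,-0.0016,0],[0,0,0],-0.8],[[0.0197,-0.0033,0],[0,0,0],-0.8],[[0.0296,-0.0049,0],[0,0,0],-0.8],[[0.0365,-0.006,0],[0,0,0],-0.8],[[0.0365,-0.006,0],[0,0,0],-0.8]]' 60
python3 -m jog '[[[0,0,0],[0,0,0],-0.8],[[0,0,0],[0,0,0],-0.8]]' 60
python3 - <<'E'
from ov import *
m,_=grab("wrist","w8"); ov("w8",(150,512,60,290),2.1)
p=r.sense()["tool_pos"][:2]-seat; print(p@ex,p@ey)
E
```

```text
time: 7.3
tool_pos: [610.3, 23.0, 73.0]
tcp_rot: [0.8, 89.9, -8.6]
ft_force: [2.7, -0.0, 4.7]
finger_gap: 22.9
time: 7.47
tool_pos: [609.5, 23.2, 73.1]
tcp_rot: [3.3, 89.9, -6.1]
ft_force: [2.2, -0.1, 1.4]
finger_gap: 23.1
-6.9760176119473725 -37.91916145485245
```

View pics/w8_ov.png

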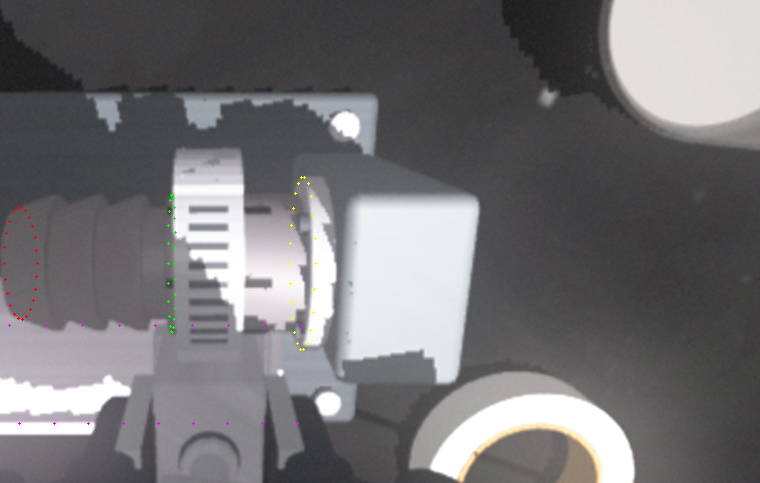

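```bash
python3 -m jog '[[[0.001,-0.0002,0],[0,0,0],-0.8],[[0.002,-0.0003,0],[0,0,0],-0.8],[[0.003,-0.0005,0],[0,0,0],-0.8],[[0.003,-0.0005,0],[0,0,0],-0.8],[[0.003,-0.0005,0],[0,0,0],-0.8]]' 60
python3 -m jog '[[[0.001,-0.0002,0],[0,0,0],-0.8],[[0.002,-0.0003,0],[0,0,0],-0.8],[[0.002,-0.0003,0],[0,0,0],-0.8],[[0.002,-0.0003,0],[0,0,0],-0.8]]' 60
python3 - <<'E'
from ov import *
p=r.sense()["tool_pos"][:2]-seat; print(p@ex,p@ey)
E
```

```text
time: 7.93
tool_pos: [611.3, 23.0, 73.1]
tcp_rot: [-178.7, 89.9, 171.9]
ft_force: [-4.7, 1.0, 5.7]
finger_gap: 23.0
time: 8.27
tool_pos: [611.6, 23.0, 73.1]
tcp_rot: [-176.9, 89.7, 173.8]
ft_force: [-13.8, 0.4, 13.8]
finger_gap: 23.1
-4.647983436223119 -37.804488106709854
```

```bash
python3 - <<'E'
from ov import *
m,_=grab("wrist","w9"); ov("w9",(150,350,100,250),3.8)
grab("side","d9"); crop("d9",220,300,140,210,9)
grab("scene","s9"); crop("s9",200,280,150,220,9)
E
```

```text
(no output)
```

View pics/w9_ov.png

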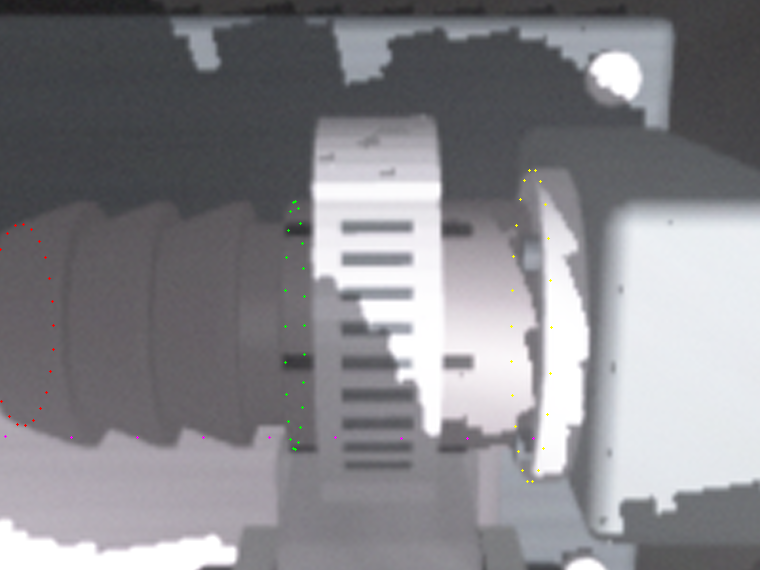

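View pics/d9_c.png

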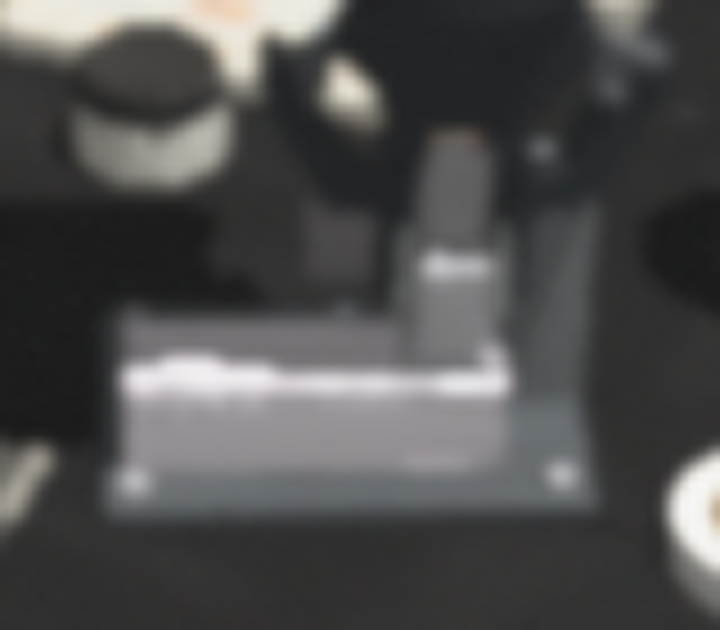

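View pics/s9_c.png

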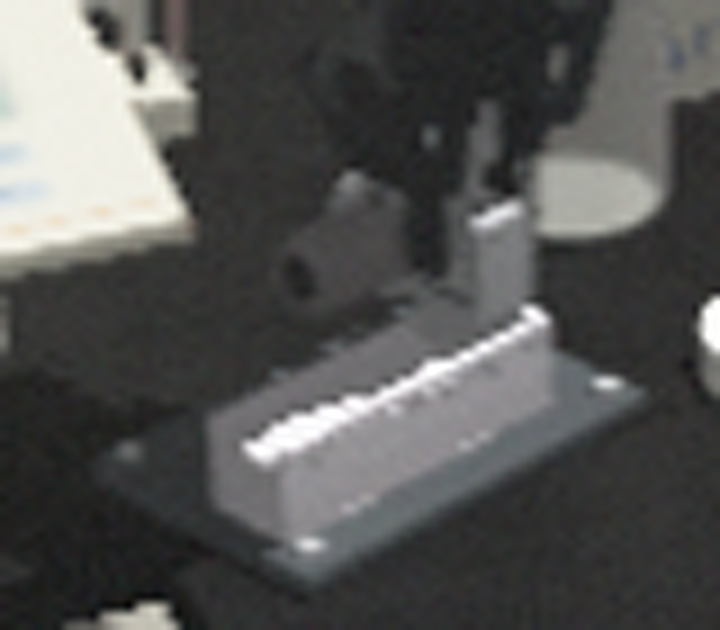

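```bash
python3 -m jog '[[[-0.002,0.0003,0],[0,0,0],-0.8],[[-0.002,0.0003,0],[0,0,0],-0.8]]' 60
python3 -m jog '[[[0,0,0],[0,0,0],-0.2],[[0,0,0],[0,0,0],0.08],[[0,0,0],[0,0,0],0.08],[[0,0,0],[0,0,0],0.08]]' 60
python3 - <<'E'
from ov import *
m,_=grab("wrist","w10"); ov("w10",(150,350,100,300),3)
p=r.sense()["tool_pos"][:2]-seat; print(p@ex,p@ey)
E
```

```text
time: 8.58
tool_pos: [611.3, 23.0, 73.1]
tcp_rot: [-176.5, 89.9, 174.2]
ft_force: [-4.8, 0.8, 5.4]
finger_gap: 23.3
time: 8.92
tool_pos: [612.2, 22.7, 72.7]
tcp_rot: [-173.2, 90.0, 177.4]
ft_force: [-0.4, -0.4, -0.1]
finger_gap: 46.3
-4.019768496182592 -37.972924125173414
```

View pics/w10_ov.png

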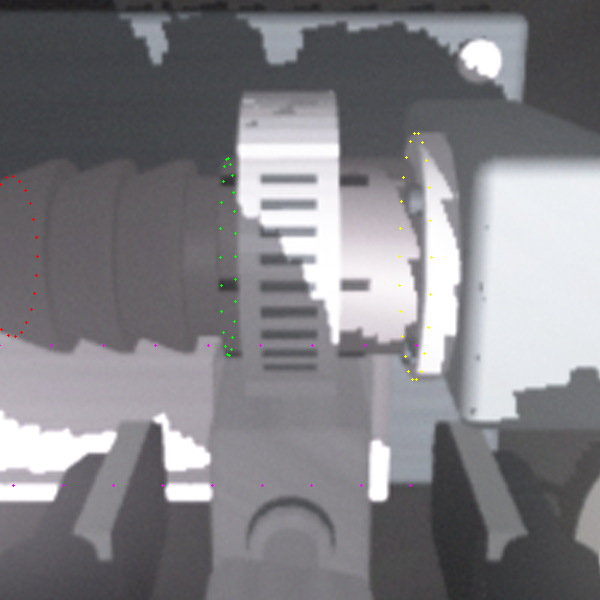

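```bash
python3 -m jog '[[[0,0,0.02],[0,0,0],0.08],[[0,0,0.05],[0,0,0],0.08],[[0,0,0.085],[0,0,0],0.08],[[0,0,0.1],[0,0,0],0.08],[[0,0,0.1],[0,0,0],0.08]]' 60
python3 -m jog '[[[0,0,0],[0,0,0],0.08],[[0,0,0],[0,0,0],0.08],[[0,0,0],[0,0,0],0.08]]' 60
python3 - <<'E'
from ov import *
m,_=grab("wrist","w11"); ov("w11",(150,350,60,260),3)
print(r.sense()["tool_pos"])
crop("w11",200,300,140,240,7)
E
```

```text
time: 9.38
tool_pos: [615.4, 22.5, 179.0]
tcp_rot: [6.5, 89.5, -2.9]
ft_force: [-0.1, 0.5, 1.0]
finger_gap: 46.2
time: 9.63
tool_pos: [611.1, 22.7, 170.8]
tcp_rot: [-172.8, 89.8, 177.8]
ft_force: [0.0, 0.9, -0.4]
finger_gap: 46.2
[611.12384407  22.77184143 170.81416339]
```

View pics/w11_ov.png

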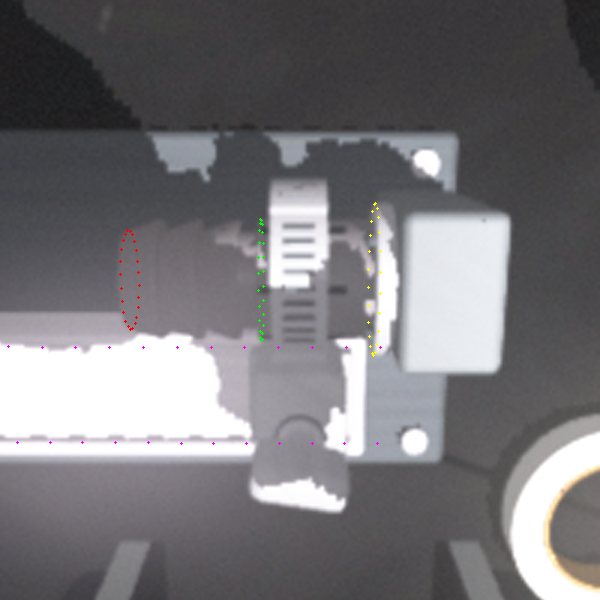

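View pics/w11_c.png

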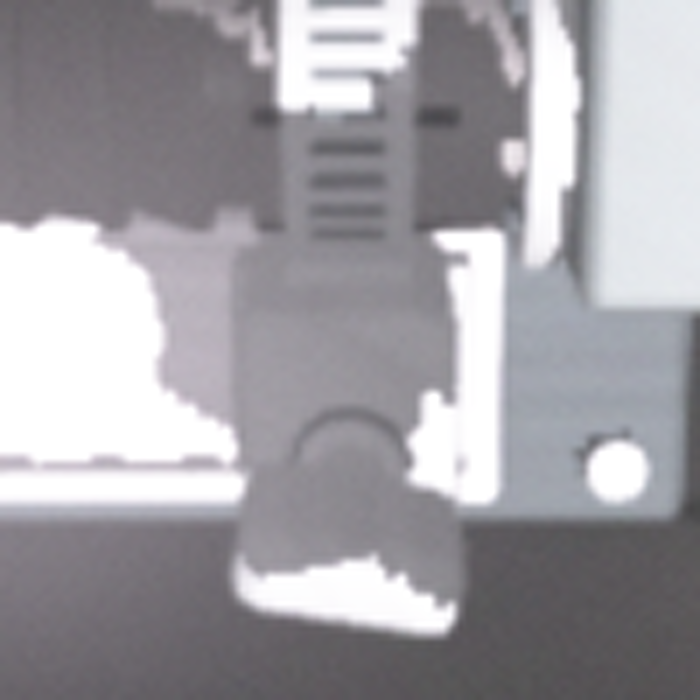

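```bash
python3 - <<'E'
from ov import *
np.set_printoptions(precision=2,suppress=True)
m=np.load("pics/w11.npy",allow_pickle=True).item()
P=lambda u,v,z:at(m,200+u/7,140+v/7,z)[:2]
a,b=P(250,605,125),P(445,633,125); d=b-a; ang=np.degrees(np.arctan2(d[1],d[0])); print("wing yaw",ang,"rel clamp",ang+9.4,np.linalg.norm(d))
t=np.radians(ang); c=(a+b)/2+4.5*np.array([-np.sin(t),np.cos(t)]); print("centre",c,"seat fr",(c-seat)@ex,(c-seat)@ey)
q=P(350,130,90.5); print("band",(q-seat)@ex)
q=P((230+452)/2,280,90);print("hous",(q-seat)@ex,(q-seat)@ey)
E
```

```text
wing yaw -18.112727646048047 rel clamp -8.712727646048046 18.364319105251866
centre [612.61  25.58] seat fr -4.12006881830683 -35.068481799503346
band -4.689685902310913
hous -5.620605251203676 -15.809061902425666
```

```bash
python3 -m jog '[[[0,0,0],[0,0,0.12],0.08],[[0,0,0],[0,0,0.24],0.08],[[0,0,0],[0,0,0.36],0.08],[[0,0,0],[0,0,0.48],0.08],[[0,0,0],[0,0,0.6],0.08]]' 60
python3 -m jog '[[[0,0,0],[0,0,0.12],0.08],[[0,0,0],[0,0,0.24],0.08],[[0,0,0],[0,0,0.36],0.08],[[0,0,0],[0,0,0.48],0.08],[[0,0,0],[0,0,0.6],0.08]]' 60
python3 -m jog '[[[0,0,0],[0,0,0.12],-0.2],[[-0.0005,0.0007,0],[0,0,0.24],-0.2],[[-0.0005,0.0007,0],[0,0,0.247],-0.2],[[-0.0005,0.0007,0],[0,0,0.247],-0.2],[[-0.0005,0.0007,0],[0,0,0.247],-0.2]]' 60
python3 - <<'E'
from ov import *
m,_=grab("wrist","w12"); crop("w12",180,320,140,280,5)
s=r.sense();print(s["tool_pos"],s["tcp_rot"],s["joint_pos"])
E
```

```text
time: 10.1
tool_pos: [611.5, 22.8, 171.3]
tcp_rot: [152.3, 89.9, 177.6]
ft_force: [-0.7, 0.0, -0.4]
finger_gap: 46.2
time: 10.52
tool_pos: [611.5, 22.7, 171.3]
tcp_rot: [118.0, 89.9, 177.7]
ft_force: [0.0, 0.0, -0.2]
finger_gap: 46.2
time: 10.93
tool_pos: [611.4, 23.4, 172.2]
tcp_rot: [104.0, 89.9, 177.2]
ft_force: [-0.0, 0.0, 1.4]
finger_gap: 33.8
[611.54348963  23.42176071 172.40420579] [105.39361218  89.94814397 178.71314471] [-2.60502464e+00  1.15770421e+01  8.77512788e+01 -1.20872262e-03
  8.07235214e+01 -7.59243618e+01]
```

View pics/w12.png

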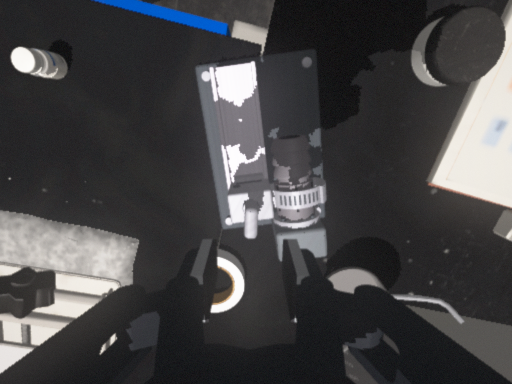

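View pics/w12_c.png

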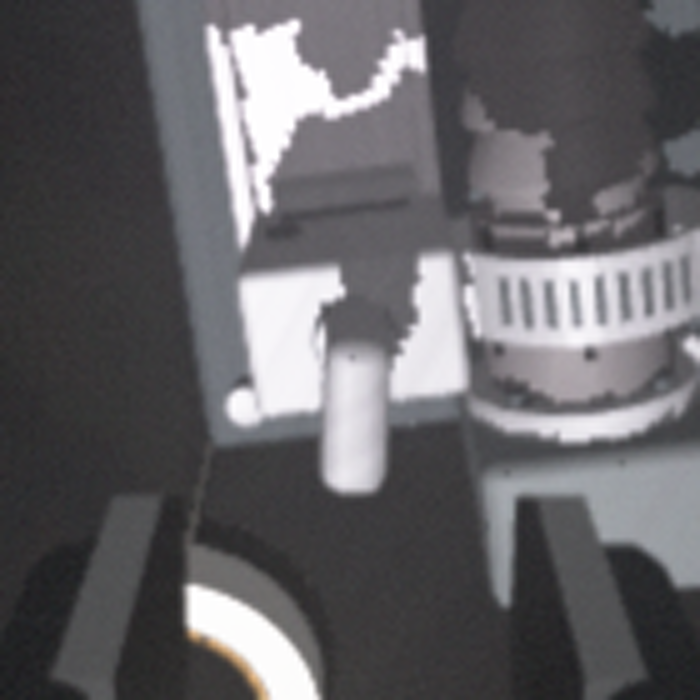

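```bash
python3 - <<'E'
from ov import *
np.set_printoptions(precision=2,suppress=True)
m=np.load("pics/w12.npy",allow_pickle=True).item()
P=lambda u,v,z:at(m,180+u/5,140+v/5,z)[:2]
for A,B in (((358,345),(353,493)),((332,352),(324,478)),((387,352),(383,478))):
    a,b=P(*A,125),P(*B,125); d=b-a; print(np.degrees(np.arctan2(d[1],d[0])),np.linalg.norm(d))
c=(P(358,345,125)+P(353,493,125))/2; print(c,(c-seat)@ex,(c-seat)@ey)
p=r.sense()["tool_pos"][:2]-seat;print(p@ex,p@ey)
# band position along axis, midpoint of front/back edges at top
E
```

```text
-18.37918626838928 20.8422367495728
-20.268870474910667 17.73937191796273
-17.93961420669347 17.70957840356928
[611.44  25.22] -5.213179104487543 -35.613791189331565
-4.818217753796756 -37.36693652536715
```

```bash
python3 -m jog '[[[0,0.001,-0.02],[0,0,-0.035],-0.2],[[0,0.001,-0.045],[0,0,-0.035],-0.2],[[0,0.001,-0.06],[0,0,-0.035],-0.2],[[0,0.001,-0.067],[0,0,-0.035],-0.2],[[0,0.001,-0.067],[0,0,-0.035],-0.2]]' 60
python3 -m jog '[[[0,0,0],[0,0,0],-0.2],[[0,0,0],[0,0,0],-0.2]]' 60
python3 - <<'E'
from ov import *
m,_=grab("wrist","w13"); crop("w13",150,350,180,384,3.5)
s=r.sense();print(s["tool_pos"],s["ft_force"])
E
```

```text
time: 11.4
tool_pos: [610.2, 24.5, 103.6]
tcp_rot: [106.9, 89.8, 178.3]
ft_force: [0.7, 0.3, 0.5]
finger_gap: 33.4
time: 11.57
tool_pos: [612.8, 24.4, 107.6]
tcp_rot: [-73.9, 89.9, -2.5]
ft_force: [0.3, -0.5, 0.5]
finger_gap: 34.2
[613.01025733  24.34522062 107.84512715] [0.1619831  0.66313264 0.34798065]
```

View pics/w13_c.png

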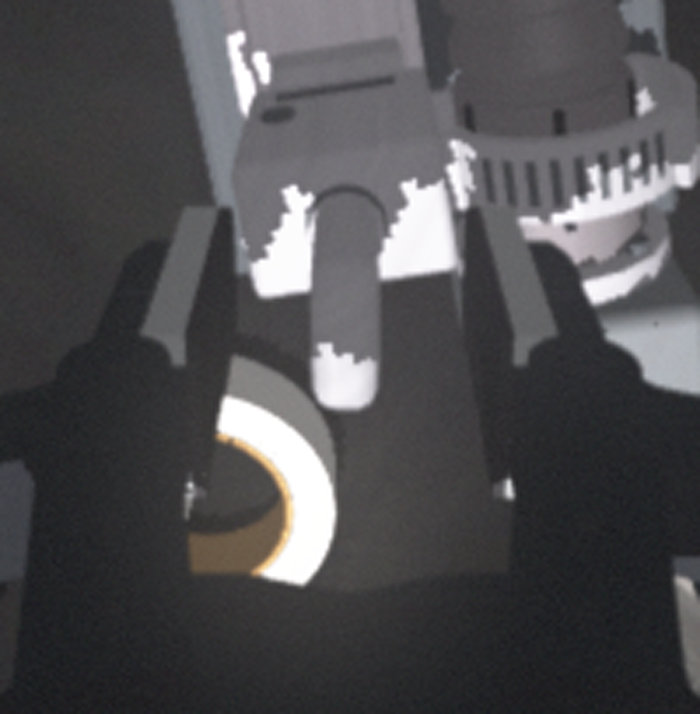

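```bash
python3 -m jog '[[[0,0,0],[0,0,0],-0.5],[[0,0,0],[0,0,0],-0.8],[[0,0,0],[0,0,0],-1],[[0,0,0],[0,0,0],-1],[[0,0,0],[0,0,0],-1]]' 50
python3 -m jog '[[[0,0,0],[0,0,0],-1],[[0,0,0],[0,0,0],-1]]' 50
python3 - <<'E'
from ov import *
m,_=grab("wrist","w14"); crop("w14",150,350,180,384,3.5)
E
```

```text
time: 12.03
tool_pos: [612.5, 24.2, 107.2]
tcp_rot: [-83.1, 89.9, -11.6]
ft_force: [-2.4, -1.0, 6.3]
finger_gap: 7.8
time: 12.2
tool_pos: [612.5, 24.2, 107.2]
tcp_rot: [-82.5, 89.9, -11.0]
ft_force: [-1.6, -1.4, 6.3]
finger_gap: 7.9
```

View pics/w14_c.png

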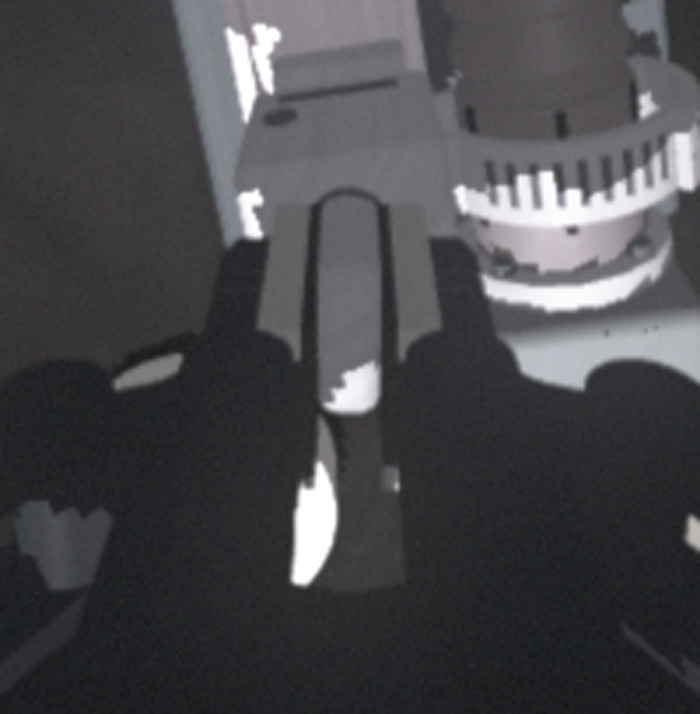

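```bash
python3 -m jog '[[[0,0,0],[0,0,-0.1],-1],[[0,0,0],[0,0,-0.2],-1],[[0,0,0],[0,0,-0.3],-1],[[0,0,0],[0,0,-0.4],-1],[[0,0,0],[0,0,-0.5],-1]]' 50
python3 -m jog '[[[0,0,0],[0,0,-0.1],-1],[[0,0,0],[0,0,-0.2],-1],[[0,0,0],[0,0,-0.3],-1],[[0,0,0],[0,0,-0.4],-1],[[0,0,0],[0,0,-0.5],-1]]' 50
python3 -m jog '[[[0,0,0],[0,0,-0.1],-1],[[0,0,0],[0,0,-0.2],-1],[[0,0,0],[0,0,-0.3],-1],[[0,0,0],[0,0,-0.4],-1],[[0,0,0],[0,0,-0.4],-1]]' 50
python3 - <<'E'
from ov import *
m,_=grab("wrist","w15"); crop("w15",120,400,100,384,2.5)
s=r.sense();print(s["tool_pos"],s["ft_force"],s["wrist_torque"],s["joint_pos"],s["tcp_rot"])
E
```

```text
time: 12.67
tool_pos: [612.3, 24.0, 107.2]
tcp_rot: [-75.5, 89.9, -32.9]
ft_force: [-3.0, -2.3, 8.0]
finger_gap: 7.7
time: 13.08
tool_pos: [611.9, 23.7, 107.2]
tcp_rot: [-86.4, 89.9, -72.5]
ft_force: [-5.1, -3.0, 9.0]
finger_gap: 7.9
time: 13.5
tool_pos: [611.7, 23.7, 107.2]
tcp_rot: [-90.0, 89.9, -99.1]
ft_force: [-5.3, -3.3, 9.8]
finger_gap: 8.2
[611.73659379  23.66571592 107.22745128] [-5.4265881  -2.98393395  9.1947849 ] [-0.66012182  1.11071832 -0.03971161] [-2.54222845e+00  1.48715748e+01  9.10236397e+01 -7.07213438e-02
  7.41072525e+01  6.30664735e+00] [-85.78028199  89.9319376  -94.60979018]
```

View pics/w15_c.png

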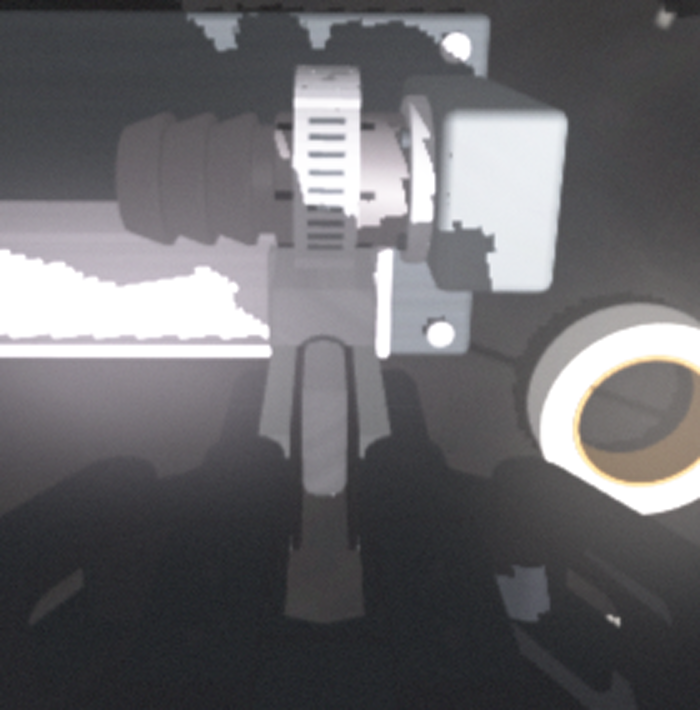

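```bash
python3 -m jog '[[[0,0,0],[0,0,-0.1],-1],[[0,0,0],[0,0,-0.2],-1],[[0,0,0],[0,0,-0.3],-1],[[0,0,0],[0,0,-0.4],-1],[[0,0,0],[0,0,-0.5],-1]]' 50
python3 -m jog '[[[0,0,0],[0,0,-0.1],-1],[[0,0,0],[0,0,-0.2],-1],[[0,0,0],[0,0,-0.3],-1],[[0,0,0],[0,0,-0.4],-1],[[0,0,0],[0,0,-0.5],-1]]' 50
python3 -m jog '[[[0,0,0],[0,0,-0.06],-1],[[0,0,0],[0,0,-0.12],-1],[[0,0,0],[0,0,-0.18],-1],[[0,0,0],[0,0,-0.18],-1],[[0,0,0],[0,0,-0.18],-1]]' 50
python3 - <<'E'
from ov import *
s=r.sense();print(s["tool_pos"],s["ft_force"],s["wrist_torque"],s["tcp_rot"],s["joint_efforts"])
E
```

```text
time: 13.97
tool_pos: [611.4, 23.9, 107.2]
tcp_rot: [-99.1, 89.9, -136.8]
ft_force: [-7.4, -3.7, 12.5]
finger_gap: 7.8
time: 14.38
tool_pos: [611.0, 24.2, 107.2]
tcp_rot: [-98.1, 89.9, -164.4]
ft_force: [-10.0, -1.2, 12.4]
finger_gap: 7.9
time: 14.8
tool_pos: [611.0, 24.3, 107.2]
tcp_rot: [-95.4, 89.9, -171.8]
ft_force: [-9.7, -0.4, 14.2]
finger_gap: 8.2
[610.97798587  24.30942764 107.22124502] [-9.69454306 -0.40634799 14.16559287] [-0.17043595  1.99474285  0.0205474 ] [ -95.41733788   89.89586844 -171.76224426] [  0.27612914 -54.92868662 -45.98066211   0.4515469   -3.73983063
   0.24900486]
```

```bash
python3 -m jog '[[[0,0,0],[0,0,-0.05],-1],[[0,0,0],[0,0,-0.1],-1],[[0,0,0],[0,0,-0.1],-1],[[0,0,0],[0,0,-0.1],-1]]' 50
python3 - <<'E'
from ov import *
s=r.sense();print(s["tool_pos"],s["wrist_torque"],s["tcp_rot"][2]-s["tcp_rot"][0],s["joint_efforts"][5])
E
python3 -m jog '[[[0,0,0],[0,0,-0.05],-1],[[0,0,0],[0,0,-0.1],-1],[[0,0,0],[0,0,-0.1],-1],[[0,0,0],[0,0,-0.1],-1]]' 50
python3 - <<'E'
from ov import *
s=r.sense();print(s["tool_pos"],s["wrist_torque"],s["tcp_rot"][2]-s["tcp_rot"][0],s["joint_efforts"][5])
grab("wrist","w16"); crop("w16",120,400,100,384,2.5)
E
```

```text
time: 15.13
tool_pos: [610.9, 24.4, 107.2]
tcp_rot: [-95.1, 89.9, -177.2]
ft_force: [-10.4, -0.1, 12.0]
finger_gap: 8.2
[610.91955066  24.43040829 107.19240301] [-0.11061297  2.04030868 -0.02901786] -82.06569446517403 0.20150359254330397
time: 15.47
tool_pos: [610.9, 24.5, 107.2]
tcp_rot: [-93.9, 89.9, 178.3]
ft_force: [-9.9, -0.0, 14.4]
finger_gap: 7.8
[610.88143494  24.5218726  107.18115128] [-0.07101782  2.07792513 -0.05744772] 272.20374420041077 0.2037424547597766
```

View pics/w16_c.png

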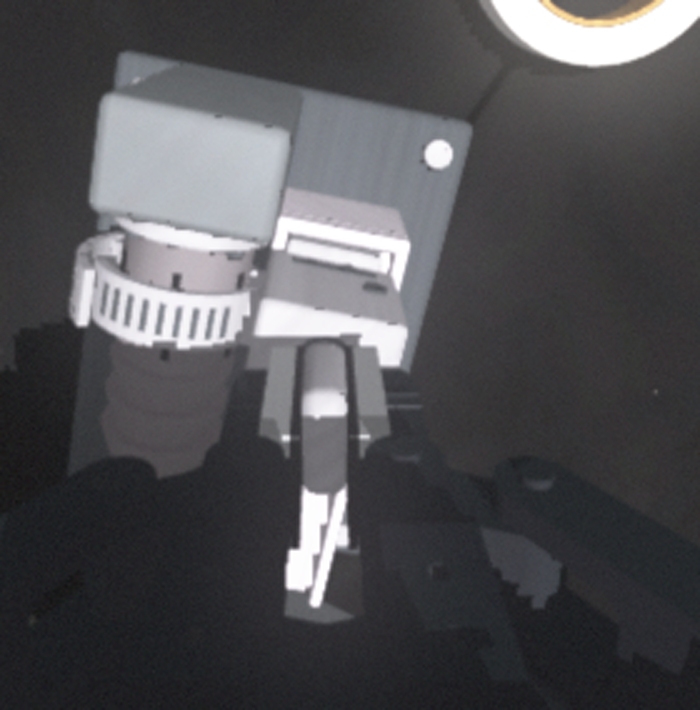

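```bash
python3 -m jog '[[[0,0,0],[0,0,-0.05],-1],[[0,0,0],[0,0,-0.1],-1],[[0,0,0],[0,0,-0.12],-1],[[0,0,0],[0,0,-0.12],-1],[[0,0,0],[0,0,-0.12],-1]]' 50
python3 - <<'E'
from ov import *
s=r.sense();print(s["tool_pos"],s["wrist_torque"],s["tcp_rot"][2]-s["tcp_rot"][0],s["joint_efforts"][5])
grab("wrist","w17"); ov("w17",(120,400,100,384),2.5)
E
```

```text
time: 15.93
tool_pos: [610.9, 24.6, 107.2]
tcp_rot: [-91.1, 89.9, 174.3]
ft_force: [-9.7, 0.9, 13.5]
finger_gap: 8.2
[610.87854175  24.61668119 107.18736801] [ 0.02253394  2.06553059 -0.02980825] 265.3418748829428 0.07529184222221375
```

View pics/w17_ov.png

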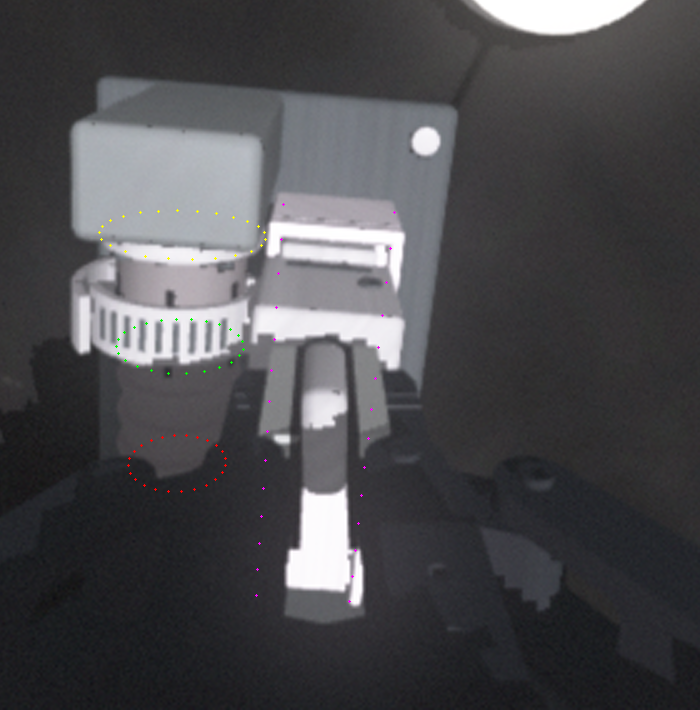

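```bash
python3 -m jog '[[[0,0,0],[0,0,0],-0.5],[[0,0,0],[0,0,0],-0.2],[[0,0,0],[0,0,0],-0.1],[[0,0,0],[0,0,0],-0.1]]' 50
python3 -m jog '[[[0,0,0.02],[0,0,0],-0.1],[[0,0,0.04],[0,0,0],-0.1],[[0,0,0.065],[0,0,0],-0.1],[[0,0,0.065],[0,0,0],-0.1],[[0,0,0.065],[0,0,0],-0.1]]' 50
python3 -m jog '[[[0,0,0],[0,0,0],-0.1],[[0,0,0],[0,0,0],-0.1]]' 50
python3 - <<'E'
from ov import *
s=r.sense();print(s["tool_pos"],s["tcp_rot"][2]-s["tcp_rot"][0])
grab("wrist","w18"); ov("w18",(120,400,60,344),2.5); crop("w18",200,300,160,260,7)
E
```

```text
time: 16.32
tool_pos: [611.8, 24.4, 105.7]
tcp_rot: [-108.8, 90.0, 156.6]
ft_force: [-0.5, -0.4, -0.1]
finger_gap: 38.3
time: 16.73
tool_pos: [613.3, 24.4, 173.1]
tcp_rot: [92.5, 89.8, -2.1]
ft_force: [0.5, -0.5, -1.1]
finger_gap: 38.5
time: 16.9
tool_pos: [610.9, 24.4, 169.4]
tcp_rot: [-87.7, 89.9, 177.6]
ft_force: [-0.2, -0.3, -0.4]
finger_gap: 38.7
[610.93531806  24.43715486 169.39270054] 265.34654154870447
```

View pics/w18_ov.png

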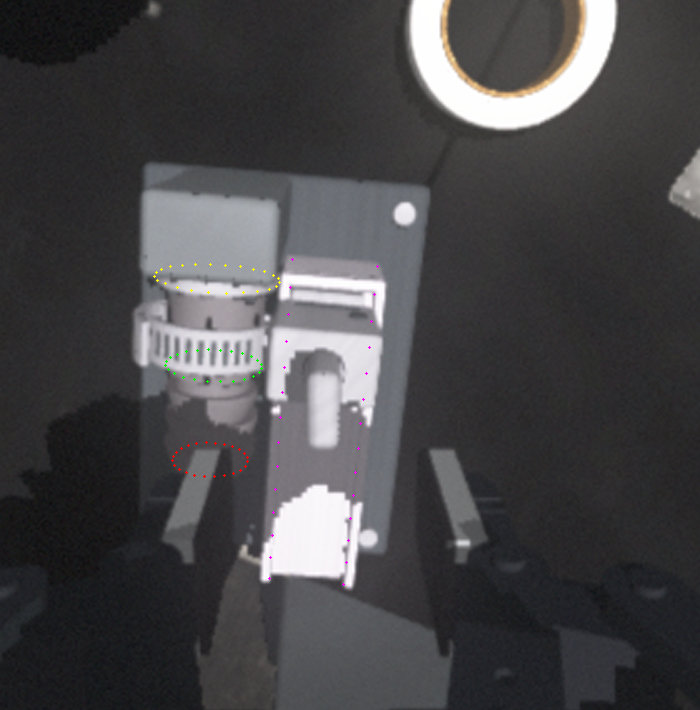

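View pics/w18_c.png

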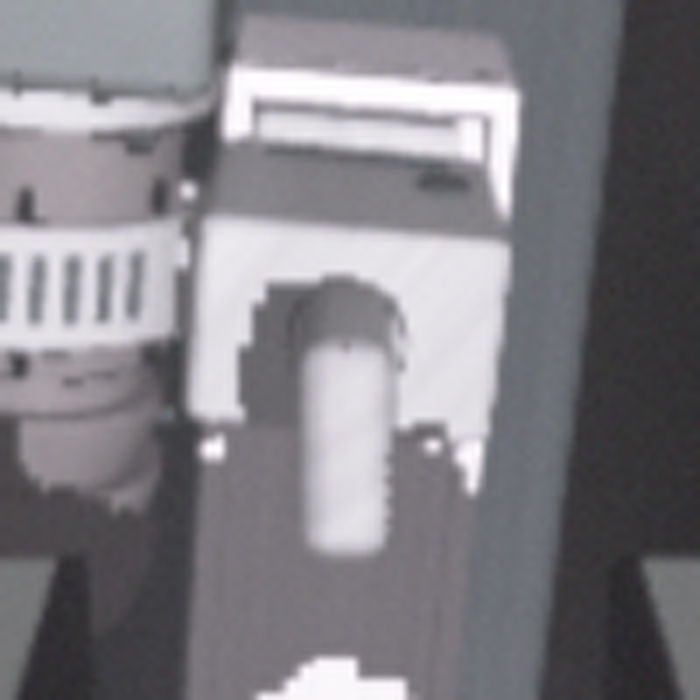

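```bash
python3 - <<'E'
from ov import *
np.set_printoptions(precision=2,suppress=True)
m=np.load("pics/w18.npy",allow_pickle=True).item()
P=lambda u,v,z:at(m,200+u/7,160+v/7,z)[:2]
for A,B in (((350,345),(346,552)),((303,355),(306,540)),((396,355),(386,540))):
    a,b=P(*A,125),P(*B,125); d=a-b; y=np.degrees(np.arctan2(d[1],d[0])); print(y,np.linalg.norm(d))
c=(P(350,345,125)+P(346,552,125))/2; print(c,(c-seat)@ex,(c-seat)@ey)
# channel/housing yaw: housing top left & right edges, front edge
a,b=P(218,215,90),P(508,240,90);d=b-a;print("hous far edge",np.degrees(np.arctan2(d[1],d[0])))
a,b=P(188,415,90),P(490,436,90);d=b-a;print("hous near edge",np.degrees(np.arctan2(d[1],d[0])))
grab("scene","s18");grab("side","d18");crop("s18",200,290,140,220,8)
E
```

```text
-5.624964111423713 20.553118554969444
-4.093419247357434 18.360308514195005
-7.1164656227421315 18.376531147256724
[612.63  24.5 ] -3.926956854868648 -36.1220370008888
hous far edge -99.74452528872153
hous near edge -98.87520505902678
```

View pics/s18_c.png

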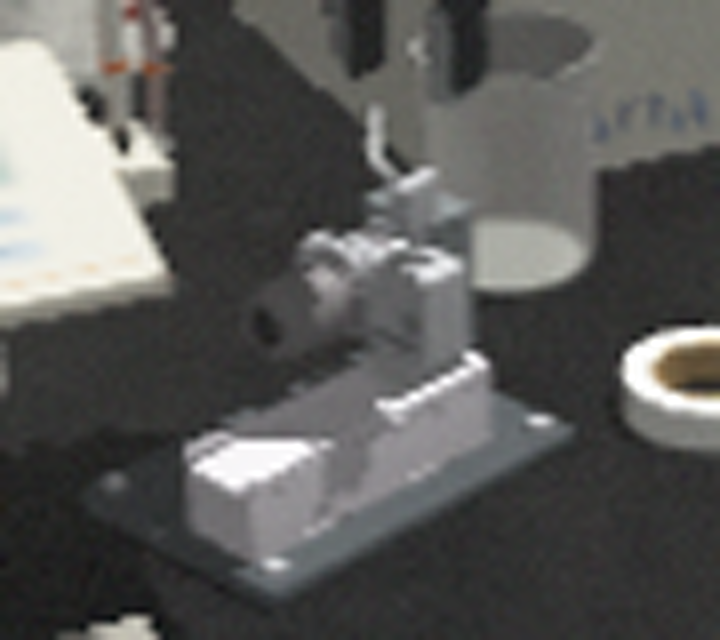

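```bash
python3 -m jog '[[[0,0,0.02],[0,0,0],-0.1],[[0,0,0.03],[0,0,0],-0.1],[[0,0,0.03],[0,0,0],-0.1],[[0,0,0.03],[0,0,0],-0.1]]' 50
python3 - <<'E'
from ov import *
s=r.sense();print(s["time"],s["tool_pos"],s["ft_force"])
grab("wrist","w19"); crop("w19",150,300,140,290,4)
m,_=grab("side","d19")
E
```

```text
time: 17.38
tool_pos: [612.6, 24.4, 201.8]
tcp_rot: [92.2, 89.9, -2.5]
ft_force: [0.3, 0.4, -0.9]
finger_gap: 38.2
17.3833 [612.55580305  24.38016364 201.82661351] [ 0.34026056  0.38215008 -0.88683264]
```

View pics/w19_c.png

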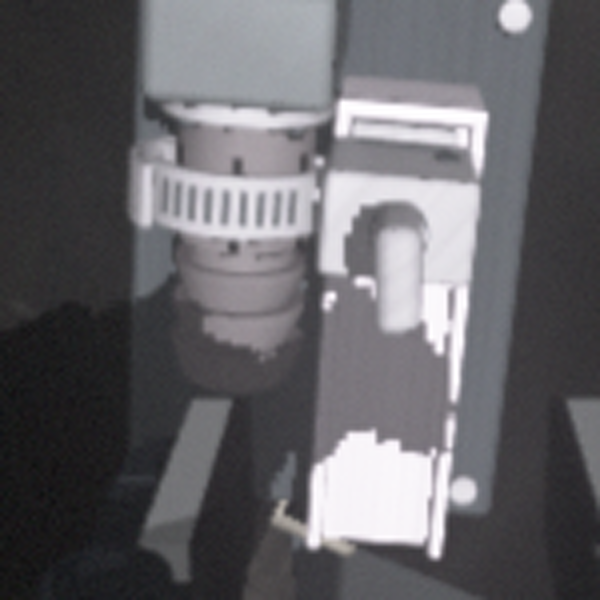

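View pics/d19.png

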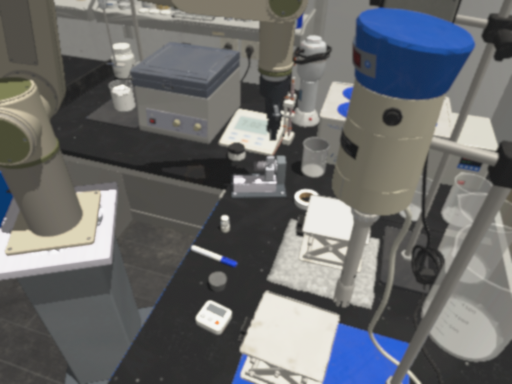

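```bash
python3 -c "
from bench import order
print(order.hand_in())"
```

```text
the job is handed in; nothing more can be done
None
```

I set the clamp on the rail, slid it over the barbs until it met the end stop, and let go. I then turned the wing about 167° clockwise in a single grasp, released it and handed the job in at about 17.4 s of the 67 s allowed.

**Last checks:**
- **Position:** the band sits on the collar, about 4 mm (±1.5) short of its middle and about 1–2 mm sideways. It is aligned within about 1° and looks upright.
- **Screw:** the wing angle puts the screw at about 3.07 rad, above the 2.9 rad where it counts as snug. It moved exactly with the tool.
- **Surroundings:** the gripper is clear of everything and reads no contact force. The pen, stopper, timer and vial look unmoved in the side picture. I did not measure any bystander, and I did not check the jar.

**Disagreements and gaps:**
- **End stop:** by my images the clamp stops about 4 mm short of the collar's middle. The task text says 4 mm past it. Both are within the 7 mm limit.
- **Number of grasps:** the text expected two or more grasps for the screw, but one was enough.
- **Band pressure:** I could not measure how hard the band halves press on the adapter, so I infer it from the screw angle and the picture.

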